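# Mount the cups of a grinding mill and lock its guard cage

### The arm

A 7-joint arm with a two-finger parallel gripper is mounted at the origin on the work surface. World frame = base frame: x ahead of the robot, y to its left, z up, the work surface at z = 0. Lengths are in m, angles in rad, forces in N, time in s.
With the tool pointing down it reaches from about 0.425 to 0.875 m from the base axis. Payload 4.7 kg.
Tool frame: the origin (TCP) lies on the centre line of the jaws, within the pads' length; the fingertips stand 14 mm ahead of it and the grasp point (between the pads) lies 5 mm behind it; z points along the fingers, y is the direction in which the jaws open and shut (so a half turn about z gives the same grasp; the last joint's range is limited). The gripper opens to 87 mm and grips with 3 to 60 N. Pads are 19 mm wide; open, the fingers measure 117 mm over their backs; the gripper's body (75 mm by 190 mm) begins 51 mm behind the grasp point.
Start: joints at [1.361, 0.321, -0.07, 1.45, 0.023, 1.371, -0.057], TCP at [0.144, -0.634, 0.203] pointing down, gripper open.
Joint ranges: [-2.86, 2.86], [-0.3, 2.09], [-1.38, 1.24], [0.06, 2.45], [-1.56, 4.7], [0.09, 2.05], [-2.69, 2.69]. Speed limits (rad/s): [2.57, 2.57, 3.14, 3.14, 3.14, 3.14, 3.14].

### API

Orientations are given as a rotation vector (axis times angle).
In Python, from bench import ctrl, optics, models gives the robot as it stands. The module is installed in compiled form; this text tells all that it offers.
- The arm moves only by the tool arm_command, never from a script. Its argument "motion" is a list of rows, each a list of 3 entries, a list of its own where there are three numbers: the shift along the tool's x, y, z in mm, then the turn, a rotation vector about the tool's x, y, z in degrees, then the closure, from 0 (fully open) to 1 (shut). In form: [[[x, y, z], [ax, ay, az], claw], ...]. A call has 1 to 8 rows; each row shifts and turns the commanded pose from where the row before left it, along the tool's axes as they then stand; what a row does not reach is not made up. A row lasts 1/12 s, in which the tool goes at most 41.7 mm and 7.16 degrees, less where a joint would pass 70% of its speed; a pose out of reach is approached as far as the arm can. A call with a gripper value outside its range is refused whole. The fingers move at their own pace and stop on an object; "force" is the grip in N (left out, the last holds). Time passes only in rows, so rows that do not move let the fingers close. It gives the time, the measured TCP pose, the force and the opening at its end, in the units of the state.
- ctrl.get_state(): the state, without advancing time (a new reading comes with each control period).
- optics.get_image(name): name is "side" or "top"; returns (picture, depth): 480x640x3 uint8, blue, green, red; 480x640 float32, m along the optical axis (not along the pixel's ray), 0 where there is no reading.
- optics.camera_model(name): a dict with "fovy" (degrees; the focal length in pixels is half the picture's height over the tangent of half this angle, whatever the lens; pixels are square), "cx", "cy" (the principal point, pixels), "rvec" (rotation vector, rad) and "tvec" (3), from world to camera coordinates, as OpenCV has them. Camera axes: x right, y down, z forward; pixel columns grow to the right and rows downward; lengths in m; the calibration is good to about 2 mm. A picture is of the moment at which its call begins. camera_model takes no time and is no camera call.
- ctrl.close_job(): hands the job in, once; it reports no verdict.
Trained networks look in the newest picture that a camera, given by its name, has taken for a name from the list of things; names that differ only in an ending like _2 or _b are one class to them, and where a whole thing is asked for, a point or a joint stands for the part that bears it (a point fixed in the world has none). Each returns a list of dicts, best first, with "conf" (0 to 1); they miss things now and then, are a little off and sometimes report something else, mostly with a low value. They report only what shows in the picture. A call takes as long as a camera call.
- models.search_frame(camera, target): "location" ([x, y, z] in m, in the coordinates of the camera as it stood for that picture, good to about 4 mm: the middle of the surface that is visible of it).
- models.silhouettes(camera, target): "pixels" (480x640 bool, what is visible of it).
The state is a dict: "time": time; "joint_positions": joint angles; "qd": joint speeds; "joint_torque": joint torques, N m; "position": TCP position; "tool_rot": TCP orientation; "ft_force": force on the tool from outside, world axes, zero at the start; "torque": the same for the moment, N m; "grip_width": opening from 0.0 (shut) to 1.0 (fully open).
Only numpy, scipy, OpenCV 4.12 (cv2) and the standard library are available. Lean on these libraries where they do the work, as an engineer would, in place of code of your own. Each camera call takes 0.05 s, during which the arm holds its last target.

### The job

Get the grinding mill ready to run: push every grinding cup that is on the bench onto a square drive of the mill, one per drive, fully down until the spring ball clicks in. Then set the guard cage over them, its handle bar pointing from latch to latch, with its four posts fully home in the corner sockets, and finally turn both latches all the way so that their tongues lock over the cage's end rails. Leave the other things on the bench where they are.

Things in the scene. Friction and masses are not known exactly. Their poses are not given: they have to be found in the camera images.
- mill: bench grinding mill: flat white box fixed to the bench, 190 (its x) by 310 mm (its y), deck 45 mm above the bench, black control panel on its -x side. Origin: on the bench under the middle of the deck. In its frame four drives stand at (+-35,+-35) mm, upright latch pivots at (0,+-122); four square corner sockets, 15 mm wide, 26 mm deep, open in the deck at (+-75,+-85). Place and yaw vary
- cage: guard cage, 0.3 to 0.6 kg, standing on the bench: four round 12 mm steel posts at (+-75,+-85) mm in its frame, tapered ends, joined by aluminium rails low down and at the top; thin guard bars. Origin: centre of the footprint, level with the post tips, z up; handle bar along its y. Home: origin 23 mm above the mill's origin, in line with it, its y along the mill's y, either way round
- cage_handle (a point): middle of the cage's arched black handle: bar along the cage's y, 110 mm long, 14 mm wide, 12 mm thick, centre 148 mm above the post tips, 37 mm free below it. The cage's lower rails (12 mm wide) span 22 to 32 mm above the post tips, its top rails 97 to 105 mm. Home, the lower rails lie flat on the deck and the posts reach 22 mm into the sockets
- latch0 (a joint): latch at the mill's +y end on an upright pivot: 0 rad (open: tongue points to the mill's +x, pin to its -x) to 1.57 (locked: tongue to the mill's -y, over the cage's lower end rail, pin to its +y). Grows clockwise seen from above. Stays where left; 1.5 N at the pin moves it. Starts at 0 to 0.35. The tongue clears the rail only when the cage is fully down
- latch0_pin (a point): top centre of the latch's upright round black pin, 12 mm thick, 45 mm from the pivot axis, its top 60 mm above the deck, its foot 18 mm above it
- latch1 (a joint): latch at the mill's -y end on an upright pivot: 0 rad (open: tongue points to the mill's -x, pin to its +x) to 1.57 (locked: tongue to the mill's +y, over the cage's lower end rail, pin to its -y). Grows clockwise seen from above. Stays where left; 1.5 N at the pin moves it. Starts at 0 to 0.35. The tongue clears the rail only when the cage is fully down
- latch1_pin (a point): top centre of the latch's upright round black pin, 12 mm thick, 45 mm from the pivot axis, its top 60 mm above the deck, its foot 18 mm above it
- cup0: metal grinding cup, 0.11 to 0.22 kg: square body 40 x 40 x 50 mm high, round 36 mm dark lid on top to 60 mm. Origin: centre of the underside, z up, sides along x and y. Square socket in the underside, 16 mm wide, 28 mm deep, parallel to the sides; a groove round its inside, 4.5 to 14.5 mm up, takes the spring ball. Starts upright on the bench; may be absent
- drive0 (a point): foot of a square steel drive, on the mill's deck (axes as the mill's): 14 mm square, sides parallel to the mill's, 26 mm high, the top 8 mm tapered to 7 mm; a spring ball stands 3.6 mm out of its -x face, 9.5 mm up. A cup fits in any of the four quarter turns; it is home with its underside on the deck, and needs a push of about 8 to 10 N over the ball
- ball0 (a joint): spring ball of drive0: 0 m fully out, grows to 0.0045 as it is pressed in; it springs back out into the groove when a cup is home
- cup1: metal grinding cup, 0.11 to 0.22 kg: square body 40 x 40 x 50 mm high, round 36 mm dark lid on top to 60 mm. Origin: centre of the underside, z up, sides along x and y. Square socket in the underside, 16 mm wide, 28 mm deep, parallel to the sides; a groove round its inside, 4.5 to 14.5 mm up, takes the spring ball. Starts upright on the bench; may be absent
- drive1 (a point): foot of a square steel drive, on the mill's deck (axes as the mill's): 14 mm square, sides parallel to the mill's, 26 mm high, the top 8 mm tapered to 7 mm; a spring ball stands 3.6 mm out of its -x face, 9.5 mm up. A cup fits in any of the four quarter turns; it is home with its underside on the deck, and needs a push of about 8 to 10 N over the ball
- ball1 (a joint): spring ball of drive1: 0 m fully out, grows to 0.0045 as it is pressed in; it springs back out into the groove when a cup is home
- cup2: metal grinding cup, 0.11 to 0.22 kg: square body 40 x 40 x 50 mm high, round 36 mm dark lid on top to 60 mm. Origin: centre of the underside, z up, sides along x and y. Square socket in the underside, 16 mm wide, 28 mm deep, parallel to the sides; a groove round its inside, 4.5 to 14.5 mm up, takes the spring ball. Starts upright on the bench; may be absent
- drive2 (a point): foot of a square steel drive, on the mill's deck (axes as the mill's): 14 mm square, sides parallel to the mill's, 26 mm high, the top 8 mm tapered to 7 mm; a spring ball stands 3.6 mm out of its -x face, 9.5 mm up. A cup fits in any of the four quarter turns; it is home with its underside on the deck, and needs a push of about 8 to 10 N over the ball
- ball2 (a joint): spring ball of drive2: 0 m fully out, grows to 0.0045 as it is pressed in; it springs back out into the groove when a cup is home
- cup3: metal grinding cup, 0.11 to 0.22 kg: square body 40 x 40 x 50 mm high, round 36 mm dark lid on top to 60 mm. Origin: centre of the underside, z up, sides along x and y. Square socket in the underside, 16 mm wide, 28 mm deep, parallel to the sides; a groove round its inside, 4.5 to 14.5 mm up, takes the spring ball. Starts upright on the bench; may be absent
- drive3 (a point): foot of a square steel drive, on the mill's deck (axes as the mill's): 14 mm square, sides parallel to the mill's, 26 mm high, the top 8 mm tapered to 7 mm; a spring ball stands 3.6 mm out of its -x face, 9.5 mm up. A cup fits in any of the four quarter turns; it is home with its underside on the deck, and needs a push of about 8 to 10 N over the ball
- ball3 (a joint): spring ball of drive3: 0 m fully out, grows to 0.0045 as it is pressed in; it springs back out into the groove when a cup is home
- comb0: green plastic comb, 85 mm, lying flat; leave it (origin: centre of the underside)
- comb1: green plastic comb, 85 mm, lying flat; leave it (origin: centre of the underside)
- jar: small amber jar, 44 mm across, 55 mm high; leave it (origin: centre of the underside)
- bottle: glass bottle with a blue cap, 60 mm across, 120 mm high; leave it (origin: centre of the underside)
- beaker: beaker, 56 mm across, 75 mm high; leave it (origin: centre of the underside)

How it is judged:
On the way, in this order (a step that is already met when the one before it is completed fails the run):
1. every cup is clicked home on a drive (((horizontal distance between cup0 and drive0 below 0.004 m and z of cup0 in the frame of drive0 between -0.003 and 0.0025 m and angle between cup0's own z axis and vertical below 0.06 rad and value of joint ball0 below 0.0012 m) or (horizontal distance between cup0 and drive1 below 0.004 m and z of cup0 in the frame of drive1 between -0.003 and 0.0025 m and angle between cup0's own z axis and vertical below 0.06 rad and value of joint ball1 below 0.0012 m) or (horizontal distance between cup0 and drive2 below 0.004 m and z of cup0 in the frame of drive2 between -0.003 and 0.0025 m and angle between cup0's own z axis and vertical below 0.06 rad and value of joint ball2 below 0.0012 m) or (horizontal distance between cup0 and drive3 below 0.004 m and z of cup0 in the frame of drive3 between -0.003 and 0.0025 m and angle between cup0's own z axis and vertical below 0.06 rad and value of joint ball3 below 0.0012 m)) and ((horizontal distance between cup1 and drive0 below 0.004 m and z of cup1 in the frame of drive0 between -0.003 and 0.0025 m and angle between cup1's own z axis and vertical below 0.06 rad and value of joint ball0 below 0.0012 m) or (horizontal distance between cup1 and drive1 below 0.004 m and z of cup1 in the frame of drive1 between -0.003 and 0.0025 m and angle between cup1's own z axis and vertical below 0.06 rad and value of joint ball1 below 0.0012 m) or (horizontal distance between cup1 and drive2 below 0.004 m and z of cup1 in the frame of drive2 between -0.003 and 0.0025 m and angle between cup1's own z axis and vertical below 0.06 rad and value of joint ball2 below 0.0012 m) or (horizontal distance between cup1 and drive3 below 0.004 m and z of cup1 in the frame of drive3 between -0.003 and 0.0025 m and angle between cup1's own z axis and vertical below 0.06 rad and value of joint ball3 below 0.0012 m)) and ((horizontal distance between cup2 and drive0 below 0.004 m and z of cup2 in the frame of drive0 between -0.003 and 0.0025 m and angle between cup2's own z axis and vertical below 0.06 rad and value of joint ball0 below 0.0012 m) or (horizontal distance between cup2 and drive1 below 0.004 m and z of cup2 in the frame of drive1 between -0.003 and 0.0025 m and angle between cup2's own z axis and vertical below 0.06 rad and value of joint ball1 below 0.0012 m) or (horizontal distance between cup2 and drive2 below 0.004 m and z of cup2 in the frame of drive2 between -0.003 and 0.0025 m and angle between cup2's own z axis and vertical below 0.06 rad and value of joint ball2 below 0.0012 m) or (horizontal distance between cup2 and drive3 below 0.004 m and z of cup2 in the frame of drive3 between -0.003 and 0.0025 m and angle between cup2's own z axis and vertical below 0.06 rad and value of joint ball3 below 0.0012 m)) and ((horizontal distance between cup3 and drive0 below 0.004 m and z of cup3 in the frame of drive0 between -0.003 and 0.0025 m and angle between cup3's own z axis and vertical below 0.06 rad and value of joint ball0 below 0.0012 m) or (horizontal distance between cup3 and drive1 below 0.004 m and z of cup3 in the frame of drive1 between -0.003 and 0.0025 m and angle between cup3's own z axis and vertical below 0.06 rad and value of joint ball1 below 0.0012 m) or (horizontal distance between cup3 and drive2 below 0.004 m and z of cup3 in the frame of drive2 between -0.003 and 0.0025 m and angle between cup3's own z axis and vertical below 0.06 rad and value of joint ball2 below 0.0012 m) or (horizontal distance between cup3 and drive3 below 0.004 m and z of cup3 in the frame of drive3 between -0.003 and 0.0025 m and angle between cup3's own z axis and vertical below 0.06 rad and value of joint ball3 below 0.0012 m))), for 0.2 s.
2. the guard cage is home, with its posts in the corner sockets (all of step 1 and horizontal distance between cage and mill below 0.004 m and z of cage in the frame of mill below 0.0255 m and angle between cage's own z axis and vertical below 0.04 rad and angle between the x axis of cage and the x axis of mill, either way round below 0.05 rad), for 0.2 s.
3. both latches are turned to lock (horizontal distance between cage and mill below 0.004 m and z of cage in the frame of mill below 0.0255 m and angle between cage's own z axis and vertical below 0.04 rad and angle between the x axis of cage and the x axis of mill, either way round below 0.05 rad and value of joint each of latch0, latch1 above 1.35 rad), for 0.2 s.
At the end, for the whole second after the job is handed in: every cup present is upright on a drive, within 4 mm of its axis, underside within 2.5 mm of the deck and the spring ball back out (joint under 1.2 mm); the cage is within 4 mm and 0.05 rad of its place on the mill, lower rails within 2.5 mm of the deck; both latches are past 1.35 rad; all at rest (all of step 1 and all of step 3 and linear speed of each of cup0, cup1, cup2, cup3, cage below 0.02 m/s); the robot touches nothing.
It fails at once if a bystanding thing is shoved more than 5 cm (distance of any of comb0, comb1, jar, bottle, beaker from where it was at the start of the episode above 0.05 m).
It fails at once if bottle, jar or beaker knocked over (angle between any of bottle, jar, beaker's own z axis and vertical above 0.7 rad).
Of cup0, cup1, cup2, cup3 only 3 to 4 are there at a start; the rules pass over those that are not, and their reading is None.
At some moment in a run one of cup0, cup1, cup2, cup3, cage may be knocked a few centimetres aside while the robot is not near it.
It also fails if it takes over 210 s, if anything falls off the work surface, if the arm or the gripper's body presses on something with over 40 N, if the wrist force passes 120 N, or if a joint passes its speed limit or range.

## Working session

There is one attempt and no reset: what is moved stays moved. The work goes in short steps, Python scripts to look and compute and a tool call to move; the robot and the scene stay as the last step left them, time stands still between calls to the robot, and variables do not carry over. Pictures are saved under pics/ and viewed, and the job is handed in when it is done.

Besides the shell and the picture viewer there is one more tool, called as a command line: name --argument value ..., lists and objects as JSON in quotes. arm_command: Moves the arm, as the interface text tells. Its arguments: {"type":"object","properties":{"motion":{"type":"array","items":{"type":"array"}},"force":{"type":"number"}},"required":["motion"]}

```bash
mkdir -p pics; cat > h.py <<'E'
import numpy as np, cv2
from scipy.spatial.transform import Rotation as R
from bench import ctrl, optics, models
def cam(n):
    m=optics.camera_model(n); f=240/np.tan(np.radians(m["fovy"])/2)
    return f,m["cx"],m["cy"],R.from_rotvec(np.ravel(m["rvec"])).as_matrix(),np.ravel(m["tvec"])
def c2w(n,p):
    f,cx,cy,Rm,t=cam(n); return (np.asarray(p)-t)@Rm
def w2p(n,p):
    f,cx,cy,Rm,t=cam(n); q=np.asarray(p)@Rm.T+t
    return np.stack([f*q[...,0]/q[...,2]+cx,f*q[...,1]/q[...,2]+cy],-1)
def cloud(n,d):
    f,cx,cy,Rm,t=cam(n); v,u=np.mgrid[:480,:640]
    p=np.stack([(u-cx)/f*d,(v-cy)/f*d,d],-1); w=(p-t)@Rm; w[d<=0]=np.nan; return w
E
python3 - <<'E'
from h import *
s=ctrl.get_state(); print({k:np.round(v,3) for k,v in s.items()})
for n in("side","top"):
    im,d=optics.get_image(n); cv2.imwrite(f"pics/{n}0.png",im); np.save(f"{n}0.npy",d)
    print(n,optics.camera_model(n))
E
```

```text
{'time': np.float64(0.0), 'joint_positions': array([ 1.361,  0.322, -0.07 ,  1.452,  0.023,  1.371, -0.057]), 'qd': array([ 0.001, -0.   ,  0.001,  0.002,  0.001, -0.001, -0.001]), 'joint_torque': array([ 0.0000e+00, -4.9128e+01, -4.0400e-01, -3.1253e+01, -6.4000e-02,
        4.4000e-02,  0.0000e+00]), 'position': array([ 0.144, -0.633,  0.201]), 'tool_rot': array([-3.12e+00, -3.51e-01,  1.00e-03]), 'ft_force': array([-0.386, -0.159,  0.503]), 'torque': array([ 0.006, -0.041, -0.025]), 'grip_width': np.float64(0.994)}
side {'fovy': 57.59496572735228, 'cx': 313.70121793847215, 'cy': 243.82383423186872, 'rvec': array([ 0.04304281, -2.73070798,  1.50231743]), 'tvec': array([0.5650666 , 0.14117007, 0.94717828])}
top {'fovy': 56.53191494220769, 'cx': 317.1333162279436, 'cy': 237.7430468658953, 'rvec': array([ 2.14424248, -2.12942281,  0.22975298]), 'tvec': array([-0.04575731,  0.5877803 ,  0.88118304])}
```

View pics/top0.png

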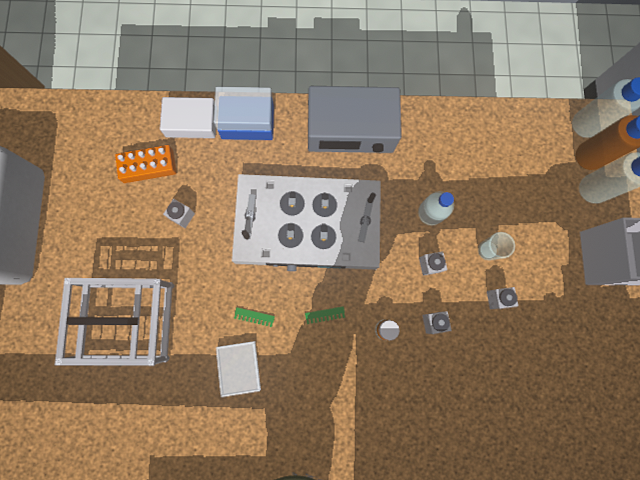

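View pics/side0.png

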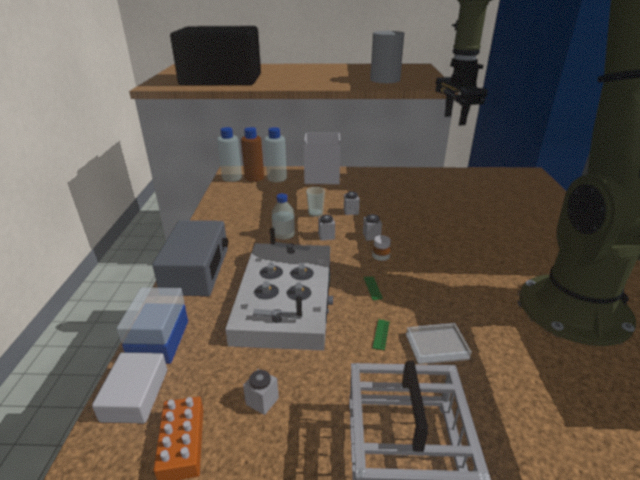

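The top picture shows the mill at (307,222), the cage at (115,322), and four cups at (178,212), (434,262), (508,297) and (438,322). The jar is at (389,330), the beaker at (497,245), the bottle at (437,208), and the combs at (255,316) and (325,314).

```bash
python3 - <<'E'
from h import *
im,d=optics.get_image("top"); 
optics.get_image("side")
for c in("top","side"):
  for t in("cup0","cage","cage_handle","latch0_pin","drive0","jar","bottle","beaker","mill"):
    r=models.search_frame(c,t)
    print(c,t,[(np.round(c2w(c,x["location"]),3).tolist(),round(x["conf"],2)) for x in r])
w=cloud("top",d)
for u,v in [(150,250),(300,400),(300,250),(240,260),(375,262)]: print(u,v,w[v,u].round(4))
E
```

```text
top cup0 [([0.467, -0.428, 0.051], 0.94), ([0.538, -0.281, 0.049], 0.89), ([0.411, -0.284, 0.047], 0.72), ([0.642, 0.251, 0.049], 0.57), ([0.621, -0.024, 0.044], 0.39)]
top cage [([0.415, 0.333, 0.101], 0.7), ([0.433, -0.059, 0.003], 0.2)]
top cage_handle [([0.412, 0.337, 0.111], 0.71), ([0.464, -0.426, 0.05], 0.51)]
top latch0_pin [([0.631, 0.102, 0.065], 0.9)]
top drive0 [([0.623, -0.022, 0.042], 0.9)]
top jar [([0.399, -0.182, 0.057], 0.87)]
top bottle [([0.648, -0.289, 0.079], 0.81)]
top beaker [([0.576, -0.434, 0.05], 0.89), ([0.414, 0.34, 0.11], 0.71)]
top mill [([0.623, -0.023, 0.049], 0.86), ([0.541, -0.284, 0.05], 0.68)]
side cup0 [([0.47, -0.42, 0.041], 0.88), ([0.542, -0.277, 0.042], 0.7), ([0.423, -0.278, 0.037], 0.65), ([0.643, 0.268, 0.049], 0.57)]
side cage [([0.416, 0.364, 0.102], 0.58), ([0.643, -0.14, 0.067], 0.33)]
side cage_handle [([0.414, 0.361, 0.103], 0.86)]
side latch0_pin [([0.619, 0.105, 0.064], 0.87), ([0.43, -0.053, 0.001], 0.68)]
side drive0 [([0.63, 0.035, 0.045], 0.72)]
side jar [([0.404, -0.176, 0.034], 0.92)]
side bottle [([0.416, 0.361, 0.104], 0.63)]
side beaker [([0.572, -0.401, 0.051], 0.6), ([0.63, 0.039, 0.045], 0.16)]
side mill [([0.63, 0.036, 0.045], 0.6)]
150 250 [ 0.5679  0.3231 -0.0015]
300 400 [ 0.2541 -0.009  -0.004 ]
300 250 [ 0.5639 -0.0059  0.0416]
240 260 [0.5412 0.1193 0.0443]
375 262 [ 0.5393 -0.1644  0.044 ]
```

```bash
python3 - <<'E'
import cv2
im=cv2.imread("pics/top0.png")
cv2.imwrite("pics/a.png",cv2.resize(im[165:280,225:390],None,fx=4.8,fy=4.8,interpolation=cv2.INTER_CUBIC))
cv2.imwrite("pics/b.png",cv2.resize(im[265:375,45:185],None,fx=5,fy=5,interpolation=cv2.INTER_CUBIC))
E
```

```text
(no output)
```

View pics/a.png

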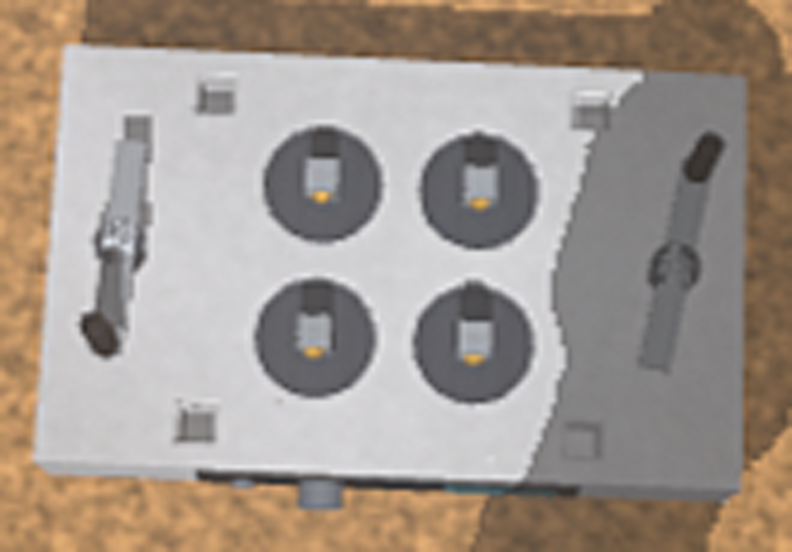

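View pics/b.png

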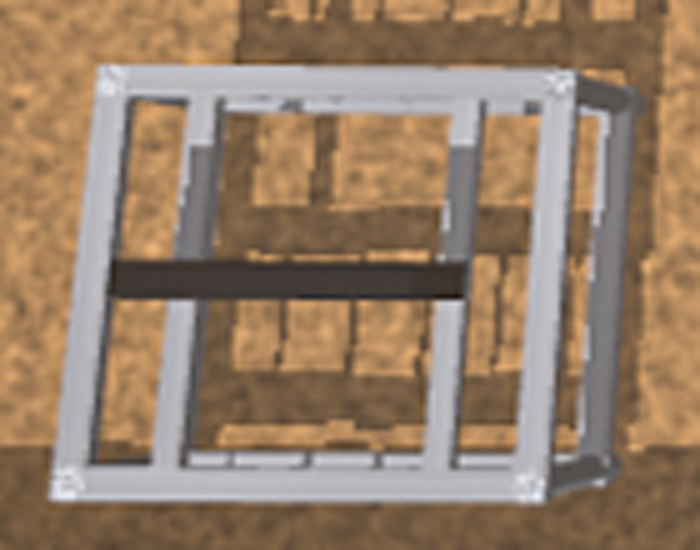

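The crop shows the mill with the spring balls facing the robot (mill x is roughly world x). The four sockets are at crop (217,97), (592,108), (195,424) and (582,441), and both latches are slightly open. The cage handle runs along image horizontal.

```bash
cat > fit.py <<'E'
from h import *
from scipy.optimize import least_squares
def millpts(p,Q):
    c,s=np.cos(p[2]),np.sin(p[2]); Q=np.asarray(Q,float)
    return np.stack([p[0]+c*Q[:,0]-s*Q[:,1],p[1]+s*Q[:,0]+c*Q[:,1],Q[:,2]],-1)
E
python3 - <<'E'
from fit import *
z=.045
Q=[(.095,.155,z),(.095,-.155,z),(-.095,-.155,z),(-.095,.155,z),(.075,.085,z),(.075,-.085,z),(-.075,.085,z),(-.075,-.085,z),(.035,.035,z),(.035,-.035,z),(-.035,.035,z),(-.035,-.035,z)]
px=np.array([(65,45),(747,75),(742,488),(38,462),(217,97),(592,109),(195,425),(582,441),(323,184),(479,191),(315,338),(474,344)])/4.8-0.4+np.array([225,165])
f=lambda p:(w2p("top",millpts(p,Q))-px).ravel()
r=least_squares(f,[.63,-.02,0]); print(r.x,np.round(r.fun.reshape(-1,2),2).tolist())
# depth
d=np.load("top0.npy"); w=cloud("top",d)
m=(abs(w[...,2]-.044)<.006)&(abs(w[...,0]-.63)<.15)&(abs(w[...,1]+.02)<.2)
m=cv2.morphologyEx(m.astype('u1'),cv2.MORPH_OPEN,np.ones((5,5))).astype(bool)
print(cv2.minAreaRect(w[m][:,:2].astype('f4')*1000), np.median(w[m][:,2]))
E
```

```text
[ 0.62912935 -0.02128448 -0.03087675] [[-0.33, 0.09], [-0.06, -0.05], [0.18, 0.39], [-0.9, 0.1], [-0.18, -0.52], [0.06, 0.31], [0.49, -0.34], [0.56, -0.52], [0.0, 0.21], [0.02, 0.1], [0.17, 0.07], [0.01, 0.13]]
((629.8963623046875, -21.683685302734375), (310.6805725097656, 191.33021545410156), 88.22974395751953) 0.04422229457210243
```

```bash
python3 - <<'E'
from fit import *
import cv2
im=cv2.imread("pics/top0.png"); s=cv2.imread("pics/side0.png")
t=[]
for (u,v) in [(178,212),(434,262),(508,297),(438,322)]:
    t.append(cv2.resize(im[v-20:v+20,u-20:u+20],(400,400),interpolation=cv2.INTER_CUBIC)[:300])
    t[-1]=cv2.resize(im[v-20:v+20,u-20:u+20],(300,300),interpolation=cv2.INTER_CUBIC)
cv2.imwrite("pics/c.png",np.vstack([np.hstack(t[:2]),np.hstack(t[2:])]))
cv2.imwrite("pics/d.png",cv2.resize(s[235:350,220:340],None,fx=5,fy=5,interpolation=cv2.INTER_CUBIC))
E
```

```text
(no output)
```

View pics/c.png

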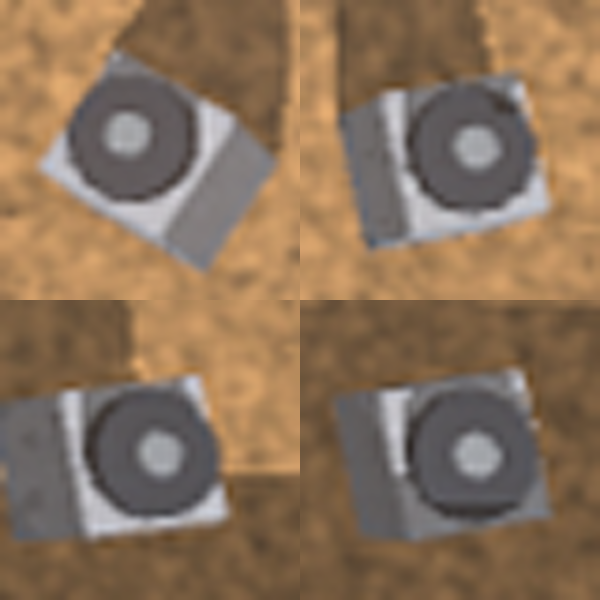

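View pics/d.png

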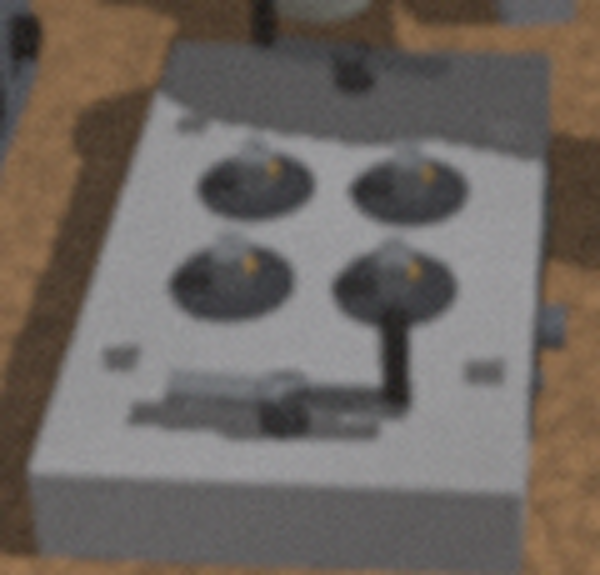

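```bash
python3 - <<'E'
from fit import *
z=.045
Q=[(.095,-.155,z),(-.095,-.155,z),(-.095,.155,z),(.095,.155,z),(.075,-.085,z),(-.075,-.085,z),(.075,.085,z),(-.075,.085,z),(.035,-.035,z),(-.035,-.035,z),(.035,.035,z),(-.035,.035,z)]
px=np.array([(173,40),(550,55),(525,492),(30,472),(192,123),(505,131),(122,356),(487,371),(255,187),(409,190),(231,281),(395,286)])/5-0.4+np.array([220,235])
f=lambda p:(w2p("side",millpts(p,Q))-px).ravel()
r=least_squares(f,[.63,-.02,0],loss="soft_l1"); print("side mill",r.x,np.round(f(r.x).reshape(-1,2),2).tolist())
C={"A":((178,212),[(118,50),(240,120),(163,238),(40,163),(131,137)],-.5),
"B":((434,262),[(85,92),(220,72),(250,210),(112,237),(173,147)],.15),
"C":((508,297),[(58,90),(198,76),(228,218),(88,238),(152,152)],.15),
"D":((438,322),[(80,92),(220,68),(250,215),(112,235),(171,155)],.15)}
a=.02
Q=[(a,a,.05),(a,-a,.05),(-a,-a,.05),(-a,a,.05),(0,0,.06)]
for k,((u,v),p,y0) in C.items():
    px=np.array(p)/7.5-.43+np.array([u-20,v-20])
    f=lambda q:(w2p("top",millpts(q,Q))-px).ravel()
    g=c2w("top",[0,0,0]); r=least_squares(f,[.5,-.2,y0]); print(k,r.x.round(4),np.degrees(r.x[2]).round(1),np.round(r.fun.reshape(-1,2),1).tolist())
# cage : top corners, from pics/b crop (scale5, origin 45,265)
px=np.array([(110,82),(560,85),(530,484),(68,482)])/5-.4+np.array([45,265])
z=.105
Q=[(.075,.085,z),(.075,-.085,z),(-.075,-.085,z),(-.075,.085,z)]
f=lambda q:(w2p("top",millpts(q,Q))-px).ravel()
r=least_squares(f,[.41,.34,0]); print("cage",r.x,np.round(r.fun.reshape(-1,2),1).tolist())
print("start",R.from_rotvec(ctrl.get_state()["tool_rot"]).as_matrix().round(3))
E
```

```text
side mill [ 0.6303281  -0.02208996 -0.02652636] [[0.14, 0.5], [0.18, -0.48], [0.03, -0.05], [0.15, 0.17], [-0.55, -0.2], [-0.22, 0.01], [-0.72, -0.11], [-0.78, -0.56], [0.48, -0.13], [0.28, 0.2], [0.56, 0.29], [0.27, 0.36]]
A [ 0.6445  0.2564 -0.5244] -30.0 [[0.3, -0.1], [-0.1, -0.1], [-0.3, 0.0], [0.1, 0.6], [-0.1, -0.3]]
B [ 0.5398 -0.2918  0.1668] 9.6 [[-0.4, 0.2], [-0.0, -0.0], [0.0, 0.2], [-0.1, -0.4], [0.4, 0.1]]
C [ 0.4668 -0.4372  0.1293] 7.4 [[-0.1, 0.3], [-0.2, -0.2], [-0.3, 0.0], [-0.3, -0.2], [0.8, 0.1]]
D [ 0.4155 -0.2941  0.1634] 9.4 [[-0.2, -0.1], [-0.0, 0.0], [0.1, -0.1], [-0.5, 0.4], [0.6, -0.3]]
cage [ 0.41538571  0.35469982 -0.00064652] [[0.3, -0.4], [-0.2, -0.3], [0.0, 0.3], [-0.1, 0.4]]
start [[ 0.975  0.222 -0.   ]
 [ 0.222 -0.975 -0.   ]
 [-0.     0.    -1.   ]]
```

```bash
cat > go.py <<'E'
import sys
from h import *
# usage: go.py x y z yawdeg [rows]
s=ctrl.get_state(); M=R.from_rotvec(s["tool_rot"]).as_matrix(); p=np.array(s["position"])
ps=np.degrees(np.arctan2(M[1,0],M[0,0])); print("t",round(float(s["time"]),2),"pos",(p*1000).round(1),"yaw",ps.round(2),"tilt",np.degrees(np.arccos(-M[2,2])).round(2),"F",np.round(s["ft_force"],1),"w",round(float(s["grip_width"])*87,1),"q",np.round(s["joint_positions"],2))
if len(sys.argv)>4:
    t=np.array([float(v) for v in sys.argv[1:4]]); y=float(sys.argv[4]); y=np.radians(y)
    d=(t-p)*1000; c,sn=np.cos(y),np.sin(y)
    lx,ly,lz=d[0]*c+d[1]*sn,d[0]*sn-d[1]*c,-d[2]
    print("turn z first",round(ps-np.degrees(y),2),"then shift",np.round([lx,ly,lz],1),"rows>=",np.ceil(np.linalg.norm(d)/41.7*1.3))
    # residual tilt in tool frame
    print("tilt fix (tool xy deg)",np.degrees((R.from_matrix(M).inv()*R.from_matrix([[np.cos(y),np.sin(y),0],[np.sin(y),-np.cos(y),0],[0,0,-1]])).as_rotvec()).round(2))
E
python3 go.py .467 -.437 .2 7.4
```

```text
t 1.1 pos [ 144.3 -633.8  202.6] yaw 12.83 tilt 0.01 F [0.5 0.2 0.6] w 86.7 q [ 1.36  0.32 -0.07  1.45  0.02  1.37 -0.06]
turn z first 5.43 then shift [ 345.4 -153.6    2.6] rows>= 12.0
tilt fix (tool xy deg) [0.01 0.   5.43]
```

arm_command --motion '[[[0,0,0],[0,0,5.4],0],[[30,-13,0],[0,0,0],0],[[30,-13,0],[0,0,0],0],[[30,-13,0],[0,0,0],0],[[30,-13,0],[0,0,0],0],[[30,-13,0],[0,0,0],0],[[30,-13,0],[0,0,0],0],[[30,-13,0],[0,0,0],0]]' --force 40

```text
time: 1.77
position: [0.342, -0.5155, 0.2028]
tool_rot: [3.135, 0.203, 0.0]
ft_force: [0.5, -0.6, -0.3]
grip_width: 0.998
```

arm_command --motion '[[[30,-13,0],[0,0,0],0],[[30,-13,0],[0,0,0],0],[[30,-13,0],[0,0,0],0],[[30,-13,0],[0,0,0],0],[[15,-10,0],[0,0,0],0],[[0,0,0],[0,0,0],0],[[0,0,0],[0,0,0],0]]'

```text
time: 2.35
position: [0.4676, -0.4364, 0.2025]
tool_rot: [-3.135, -0.208, 0.0]
ft_force: [-1.1, -0.3, -0.1]
grip_width: 1.0
```

```bash
python3 go.py .467 -.437 .2 7.4
python3 - <<'E'
from h import *
im,d=optics.get_image("top"); cv2.imwrite("pics/top1.png",im)
E
```

```text
t 2.35 pos [ 467.6 -436.4  202.5] yaw 7.6 tilt 0.01 F [-1.1 -0.3 -0.1] w 87.0 q [ 0.92  0.31 -0.26  1.47  0.08  1.37 -0.79]
turn z first 0.2 then shift [-0.7  0.6  2.5] rows>= 1.0
tilt fix (tool xy deg) [-0.01  0.    0.2 ]
```

View pics/top1.png

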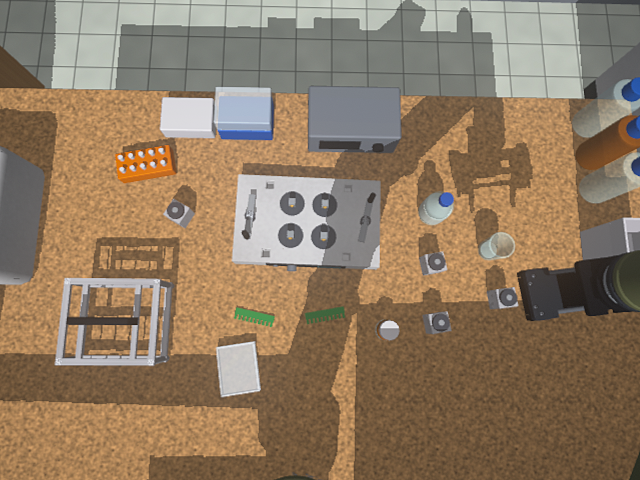

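The scene is unchanged and the gripper stands above cup C at (508,297). I'm descending now.

arm_command --motion '[[[-0.7,0.6,35],[0,0,0],0],[[0,0,35],[0,0,0],0],[[0,0,35],[0,0,0],0],[[0,0,30],[0,0,0],0],[[0,0,25],[0,0,0],0],[[0,0,16],[0,0,0],0],[[0,0,0],[0,0,0],0]]'

```text
time: 2.98
position: [0.4612, -0.438, 0.022]
tool_rot: [-3.13, -0.198, 0.01]
ft_force: [-0.7, -0.1, -0.8]
grip_width: 1.001
```

arm_command --motion '[[[0,0,0],[0,0,0],1],[[0,0,0],[0,0,0],1],[[0,0,0],[0,0,0],1],[[0,0,0],[0,0,0],1],[[0,0,0],[0,0,0],1],[[0,0,0],[0,0,0],1]]'

```text
time: 3.48
position: [0.4663, -0.4386, 0.0275]
tool_rot: [3.134, 0.203, 0.001]
ft_force: [-0.3, 0.1, 0.5]
grip_width: 0.63
```

```bash
python3 go.py .5937 -.0557 .19 -1.7
python3 - <<'E'
from h import *
im,d=optics.get_image("side"); cv2.imwrite("pics/side1.png",cv2.resize(im[150:300,250:450],None,fx=4,fy=4))
E
```

```text
t 3.48 pos [ 466.3 -438.6   27.5] yaw 7.43 tilt 0.08 F [-0.3  0.1  0.5] w 54.8 q [ 0.91  0.45 -0.25  1.66  0.12  1.05 -0.82]
turn z first 9.13 then shift [ 115.9 -386.5 -162.5] rows>= 14.0
tilt fix (tool xy deg) [ 0.07 -0.05  9.13]
```

View pics/side1.png

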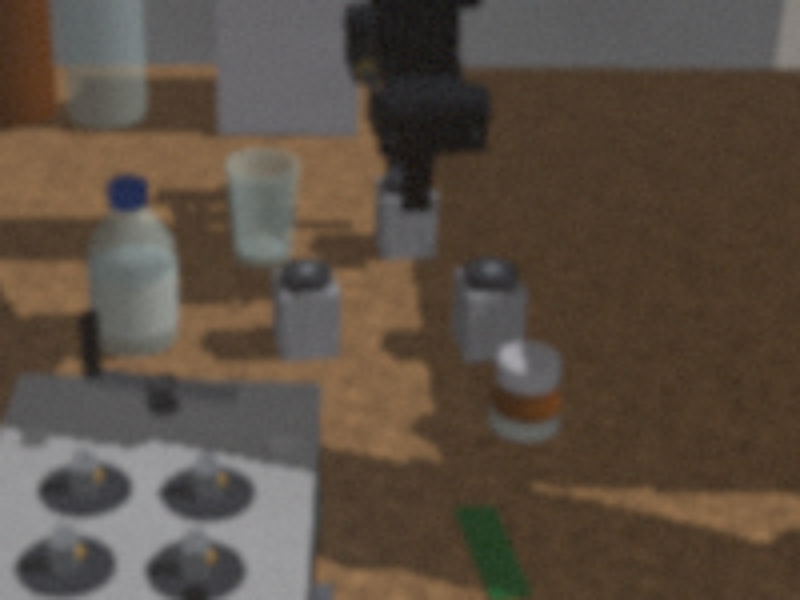

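The fingers straddle the cup and are still closing (55 mm).

arm_command --motion '[[[0,0,0],[0,0,0],1],[[0,0,0],[0,0,0],1],[[0,0,0],[0,0,0],1],[[0,0,0],[0,0,0],1],[[0,0,-15],[0,0,0],1],[[0,0,-35],[0,0,0],1],[[0,0,-35],[0,0,0],1],[[0,0,-35],[0,0,0],1]]'

```text
time: 4.2
position: [0.4652, -0.4375, 0.1468]
tool_rot: [-3.133, -0.204, 0.003]
ft_force: [0.3, -1.2, -2.5]
grip_width: 0.444
```

```bash
python3 go.py .5937 -.0557 .19 -1.7
```

```text
t 4.2 pos [ 465.2 -437.5  146.8] yaw 7.44 tilt 0.14 F [ 0.3 -1.2 -2.5] w 38.6 q [ 0.92  0.34 -0.26  1.55  0.09  1.27 -0.79]
turn z first 9.14 then shift [ 117.1 -385.4  -43.2] rows>= 13.0
tilt fix (tool xy deg) [-0.11  0.1   9.14]
```

arm_command --motion '[[[0,0,-20],[0,0,4.6],1],[[0,0,-20],[0,0,4.5],1],[[10,-33,0],[0,0,0],1],[[10,-33,0],[0,0,0],1],[[10,-33,0],[0,0,0],1],[[10,-33,0],[0,0,0],1],[[10,-33,0],[0,0,0],1],[[10,-33,0],[0,0,0],1]]'

```text
time: 4.87
position: [0.5315, -0.2402, 0.186]
tool_rot: [-3.141, 0.046, 0.002]
ft_force: [0.3, 0.1, -2.0]
grip_width: 0.448
```

arm_command --motion '[[[10,-33,0],[0,0,0],1],[[10,-33,0],[0,0,0],1],[[10,-33,0],[0,0,0],1],[[10,-33,0],[0,0,0],1],[[10,-33,0],[0,0,0],1],[[5,-18,0],[0,0,0],1],[[0,0,0],[0,0,0],1],[[0,0,0],[0,0,0],1]]'

```text
time: 5.53
position: [0.5918, -0.0589, 0.186]
tool_rot: [-3.141, 0.04, 0.002]
ft_force: [-0.5, -2.1, -2.1]
grip_width: 0.45
```

```bash
python3 go.py .5937 -.0557 .12 -1.7
python3 - <<'E'
from h import *
im,d=optics.get_image("top"); cv2.imwrite("pics/top2.png",cv2.resize(im[150:350,225:475],None,fx=3,fy=3))
im,d=optics.get_image("side"); cv2.imwrite("pics/side2.png",cv2.resize(im[120:320,200:400],None,fx=3,fy=3))
E
```

```text
t 5.53 pos [591.8 -58.9 186. ] yaw -1.47 tilt 0.07 F [-0.5 -2.1 -2.1] w 39.2 q [ 0.46  0.25 -0.47  1.6   0.12  1.32 -1.63]
turn z first 0.23 then shift [ 1.8 -3.3 66. ] rows>= 3.0
tilt fix (tool xy deg) [-0.01  0.07  0.23]
```

View pics/top2.png

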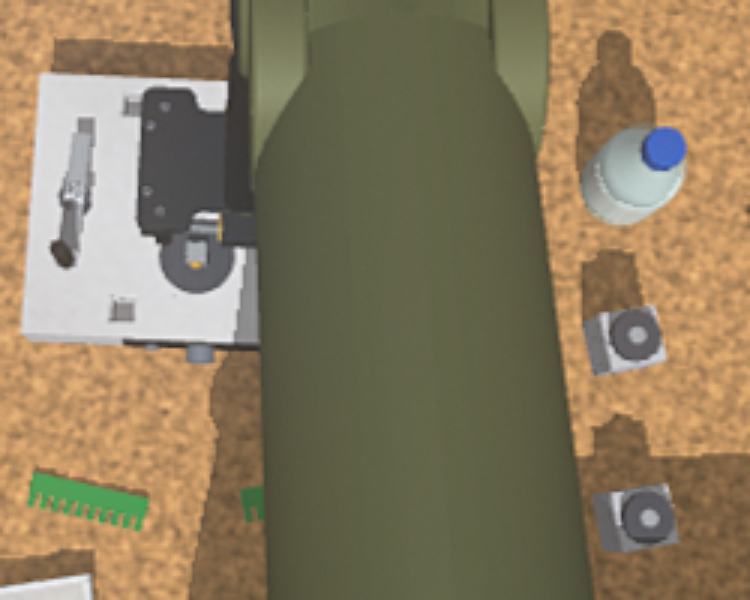

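View pics/side2.png

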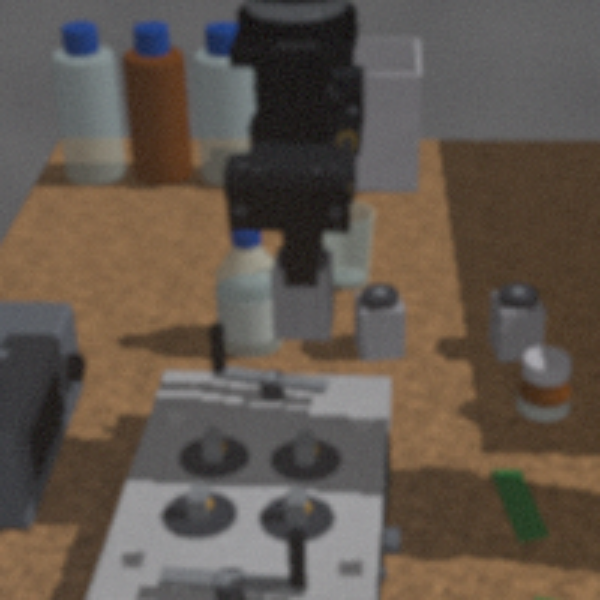

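Cup C hangs upright from the jaws over the rear right drive at side-crop (303,300). The paths are clear, so I'm correcting the position and descending.

arm_command --motion '[[[1.8,-3.3,20],[0,0,0.2],1],[[0,0,30],[0,0,0],1],[[0,0,26],[0,0,0],1],[[0,0,0],[0,0,0],1],[[0,0,0],[0,0,0],1]]'

```text
time: 6.05
position: [0.5924, -0.0593, 0.1093]
tool_rot: [3.141, -0.056, -0.006]
ft_force: [0.0, 0.0, -0.9]
grip_width: 0.444
```

```bash
python3 go.py .5937 -.0557 .0725 -1.7
python3 - <<'E'
from h import *
im,d=optics.get_image("side"); cv2.imwrite("pics/side3.png",cv2.resize(im[180:320,220:360],None,fx=4,fy=4))
E
```

```text
t 6.05 pos [592.4 -59.3 109.3] yaw -2.03 tilt 0.22 F [ 0.   0.  -0.9] w 38.6 q [ 0.45  0.31 -0.47  1.69  0.15  1.18 -1.66]
turn z first -0.33 then shift [ 1.2 -3.7 36.8] rows>= 2.0
tilt fix (tool xy deg) [ 0.02  0.21 -0.33]
```

View pics/side3.png

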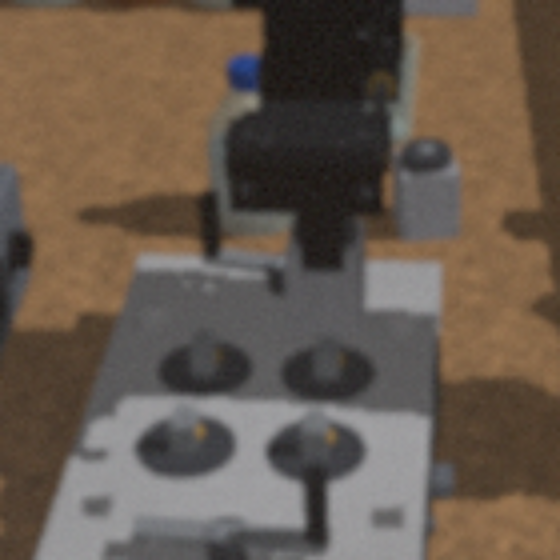

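arm_command --motion '[[[0,0,0],[0,0,0],1],[[0,0,0],[0,0,0],1]]'

```text
time: 6.27
position: [0.5954, -0.058, 0.1128]
tool_rot: [3.141, -0.053, 0.006]
ft_force: [-0.3, -0.3, -2.5]
grip_width: 0.447
```

```bash
python3 go.py .5937 -.0557 .0725 -1.7
python3 - <<'E'
from h import *
p=np.array(ctrl.get_state()["position"]); a=.02
for dz in (-.0275,.0225):
  print([((w2p("side",p+[sx*a,a,dz])-[220,180])*4).round().tolist() for sx in(1,-1)])
E
```

```text
t 6.27 pos [595.4 -58.  112.8] yaw -1.92 tilt 0.21 F [-0.3 -0.3 -2.5] w 38.9 q [ 0.45  0.3  -0.47  1.69  0.15  1.18 -1.66]
turn z first -0.22 then shift [-1.8 -2.2 40.3] rows>= 2.0
tilt fix (tool xy deg) [ 0.03 -0.21 -0.22]
[[285.0, 331.0], [358.0, 332.0]]
[[281.0, 253.0], [356.0, 254.0]]
```

```bash
cat > avg.py <<'E'
import sys
from h import *
P=[];Y=[];F=[]
for i in range(int(sys.argv[1]) if len(sys.argv)>1 else 8):
    optics.get_image("side"); s=ctrl.get_state(); M=R.from_rotvec(s["tool_rot"]).as_matrix()
    P.append(np.array(s["position"])*1000); Y.append(np.degrees(np.arctan2(M[1,0],M[0,0]))); F.append(s["ft_force"])
P=np.array(P); m=P.mean(0); y=np.mean(Y)
print("t",round(float(s["time"]),2),"mean",m.round(1),"sd",P.std(0).round(1),"yaw",round(y,2),np.std(Y).round(2),"F",np.mean(F,0).round(1),"w",round(float(s["grip_width"])*87,1))
if len(sys.argv)>5:
    t=np.array([float(v) for v in sys.argv[2:5]])*1000; yt=np.radians(float(sys.argv[5])); d=t-m
    c,sn=np.cos(yt),np.sin(yt)
    print("turn",round(y-float(sys.argv[5]),2),"shift",np.round([d[0]*c+d[1]*sn,d[0]*sn-d[1]*c,-d[2]],1))
E
python3 avg.py 8 .5937 -.0557 .0725 -1.7
```

```text
t 6.67 mean [594.5 -57.6 111.5] sd [0.4 0.1 0.6] yaw -1.88 0.01 F [ 0.4 -0.  -1.8] w 38.9
turn -0.18 shift [-0.9 -1.9 39. ]
```

```bash
python3 - <<'E'
from h import *
im,d=optics.get_image("side"); c=cv2.resize(im[200:290,260:350],None,fx=6,fy=6,interpolation=cv2.INTER_CUBIC)
p=np.array([.5945,-.0576,.1115]); a=.02
for z in(-.0275,.0225):
  for sx in(1,-1):
    q=((w2p("side",p+[sx*a,a,z])-[260,200])*6).astype(int); cv2.circle(c,tuple(int(v) for v in q),4,(0,0,255),1)
for x,y in[(.0,0)]:
    q=((w2p("side",[.5937,-.0557,.071])-[260,200])*6); cv2.circle(c,tuple(int(v) for v in q),4,(0,255,0),1)
cv2.imwrite("pics/s4.png",c)
E
```

```text
(no output)
```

View pics/s4.png

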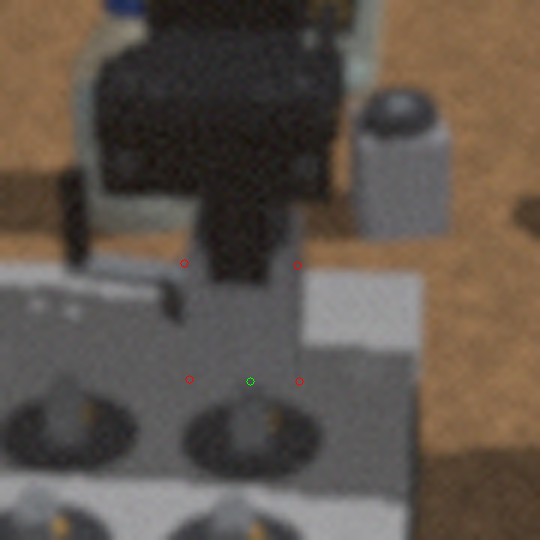

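The cup is just behind and above its drive at (250,437), and the overlay agrees within 1–2 mm. Lowering now.

arm_command --motion '[[[-0.9,-1.9,5],[0,0,-0.2],1],[[0,0,8],[0,0,0],1],[[0,0,8],[0,0,0],1],[[0,0,0],[0,0,0],1],[[0,0,0],[0,0,0],1]]'

```text
time: 7.13
position: [0.5923, -0.0555, 0.0883]
tool_rot: [-3.141, 0.046, 0.003]
ft_force: [-0.0, 0.1, -1.9]
grip_width: 0.451
```

```bash
python3 avg.py 4 .5937 -.0557 .0725 -1.7
```

```text
t 7.33 mean [593.1 -55.6  89.5] sd [0.2 0.  0.3] yaw -1.68 0.0 F [ 0.3  0.1 -1.4] w 38.9
turn 0.02 shift [ 0.6  0.1 17. ]
```

arm_command --motion '[[[0.4,0,6],[0,0,0],1],[[0,0,6],[0,0,0],1],[[0,0,5],[0,0,0],1],[[0,0,2],[0,0,0],1],[[0,0,0],[0,0,0],1],[[0,0,0],[0,0,0],1]]'

```text
time: 7.83
position: [0.5935, -0.0561, 0.0714]
tool_rot: [3.14, -0.046, -0.0]
ft_force: [-3.4, -0.2, 6.4]
grip_width: 0.447
```

```bash
python3 avg.py 4 .5937 -.0557 .0725 -1.7
```

```text
t 8.03 mean [593.5 -56.1  71.4] sd [0. 0. 0.] yaw -1.69 0.0 F [-3.5 -0.9  6.8] w 39.0
turn 0.01 shift [ 0.2 -0.4 -1.1]
```

arm_command --motion '[[[0,0,3],[0,0,0],1],[[0,0,2],[0,0,0],1],[[0,0,0],[0,0,0],1],[[0,0,0],[0,0,0],1]]'

```text
time: 8.37
position: [0.5941, -0.0561, 0.0713]
tool_rot: [3.139, -0.046, 0.002]
ft_force: [-14.2, -0.7, 32.3]
grip_width: 0.449
```

```bash
python3 avg.py 3 .5937 -.0557 .0725 -1.7
```

```text
t 8.52 mean [594.1 -56.1  71.2] sd [0. 0. 0.] yaw -1.7 0.0 F [-13.2  -0.9  31.9] w 38.9
turn 0.0 shift [-0.4 -0.4 -1.3]
```

It stopped hard at 71.2 mm with 32 N, so it is on the deck. I'll relax, open to about 60 mm and rise.

arm_command --motion '[[[0,0,-5],[0,0,0],1],[[0,0,0],[0,0,0],0.32],[[0,0,0],[0,0,0],0.32],[[0,0,0],[0,0,0],0.32],[[0,0,0],[0,0,0],0.32],[[0,0,0],[0,0,0],0.32],[[0,0,-30],[0,0,0],0.32],[[0,0,-35],[0,0,0],0.32]]'

```text
time: 9.18
position: [0.591, -0.0554, 0.1328]
tool_rot: [-3.14, 0.046, 0.011]
ft_force: [1.2, -0.3, 0.3]
grip_width: 0.677
```

```bash
python3 go.py .5398 -.2918 .19 9.6
```

```text
t 9.18 pos [591.  -55.4 132.8] yaw -1.66 tilt 0.41 F [ 1.2 -0.3  0.3] w 58.9 q [ 0.45  0.29 -0.47  1.67  0.14  1.23 -1.65]
turn z first -11.26 then shift [-89.9 224.5 -57.2] rows>= 8.0
tilt fix (tool xy deg) [ -0.11   0.4  -11.26]
```

arm_command --motion '[[[0,0,-30],[0,0,-5.6],0],[[0,0,-26],[0,0,-5.6],0],[[-15,37,0],[0,0,0],0],[[-15,37,0],[0,0,0],0],[[-15,38,0],[0,0,0],0],[[-15,38,0],[0,0,0],0],[[-15,38,0],[0,0,0],0],[[-15,37,0],[0,0,0],0]]'

```text
time: 9.85
position: [0.5413, -0.2945, 0.1913]
tool_rot: [3.13, 0.26, 0.0]
ft_force: [0.3, 0.0, 0.5]
grip_width: 0.996
```

```bash
python3 avg.py 2 .5398 -.2918 .027 9.6
python3 - <<'E'
from h import *
im,d=optics.get_image("top"); cv2.imwrite("pics/top3.png",im)
im,d=optics.get_image("side"); cv2.imwrite("pics/side4.png",im)
E
```

```text
t 9.95 mean [ 537.5 -304.4  190.6] sd [0.4 1.8 0.1] yaw 8.79 0.02 F [-0.9 -4.7 -0.6] w 86.9
turn -0.81 shift [  4.4 -12.  163.6]
```

View pics/top3.png

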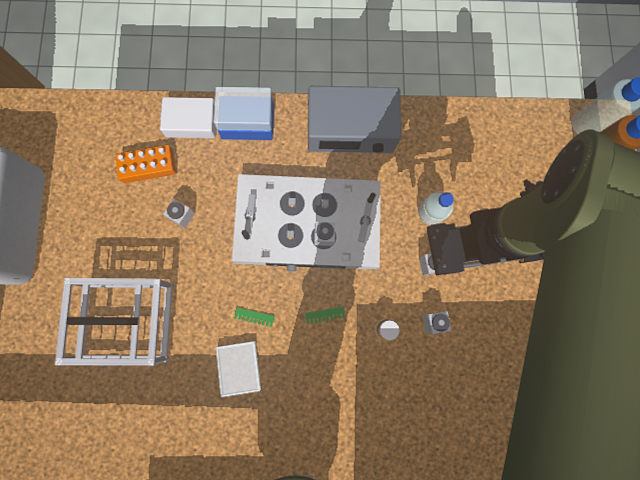

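View pics/side4.png

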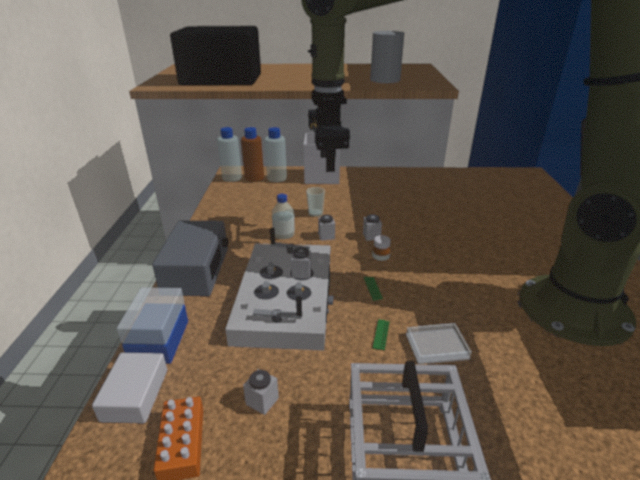

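Cup C sits on the rear right drive at (323,233). Everything else is unmoved and the gripper is above B.

```bash
python3 avg.py 3 .5398 -.2918 .027 9.6
```

```text
t 10.2 mean [ 542.6 -290.9  191.3] sd [0.3 0.6 0.1] yaw 9.61 0.07 F [-0.1 -0.1 -0. ] w 86.9
turn 0.01 shift [ -2.9   0.4 164.3]
```

arm_command --motion '[[[-2.5,0.4,30],[0,0,0],0],[[0,0,35],[0,0,0],0],[[0,0,35],[0,0,0],0],[[0,0,34],[0,0,0],0],[[0,0,20],[0,0,0],0],[[0,0,10],[0,0,0],0],[[0,0,0],[0,0,0],0],[[0,0,0],[0,0,0],1]]'

```text
time: 10.87
position: [0.5406, -0.2923, 0.0283]
tool_rot: [3.13, 0.263, 0.001]
ft_force: [-0.0, -0.6, 0.7]
grip_width: 0.976
```

arm_command --motion '[[[0,0,0],[0,0,0],1],[[0,0,0],[0,0,0],1],[[0,0,0],[0,0,0],1],[[0,0,0],[0,0,0],1],[[0,0,0],[0,0,0],1],[[0,0,0],[0,0,0],1],[[0,0,0],[0,0,0],1],[[0,0,0],[0,0,0],1]]'

```text
time: 11.53
position: [0.5396, -0.2931, 0.0276]
tool_rot: [3.131, 0.261, 0.0]
ft_force: [-0.6, 0.9, 1.3]
grip_width: 0.445
```

```bash
python3 avg.py 2 .6637 -.0577 .19 -1.7
```

```text
t 11.63 mean [ 539.6 -293.1   27.6] sd [0. 0. 0.] yaw 9.52 0.0 F [-0.3  0.3  1.2] w 38.6
turn 11.22 shift [ 117.1 -239.  -162.4]
```

arm_command --motion '[[[0,0,-20],[0,0,0],1],[[0,0,-35],[0,0,0],1],[[0,0,-35],[0,0,0],1],[[0,0,-35],[0,0,3.8],1],[[0,0,-37],[0,0,3.7],1],[[0,0,0],[0,0,3.7],1],[[15,-30,0],[0,0,0],1],[[15,-30,0],[0,0,0],1]]'

```text
time: 12.3
position: [0.5705, -0.2368, 0.1899]
tool_rot: [3.139, -0.056, 0.0]
ft_force: [1.3, 0.1, -2.4]
grip_width: 0.443
```

arm_command --motion '[[[15,-30,0],[0,0,0],1],[[15,-30,0],[0,0,0],1],[[15,-30,0],[0,0,0],1],[[15,-30,0],[0,0,0],1],[[15,-30,0],[0,0,0],1],[[12,-29,0],[0,0,0],1],[[0,0,10],[0,0,0],1],[[0,0,0],[0,0,0],1]]'

```text
time: 12.97
position: [0.6627, -0.0538, 0.177]
tool_rot: [-3.139, 0.037, 0.006]
ft_force: [-0.6, -0.3, -2.1]
grip_width: 0.447
```

arm_command --motion '[[[0,0,35],[0,0,0],1],[[0,0,30],[0,0,0],1],[[0,0,0],[0,0,0],1],[[0,0,0],[0,0,0],1],[[0,0,0],[0,0,0],1]]'

```text
time: 13.38
position: [0.6642, -0.0588, 0.1161]
tool_rot: [3.141, -0.048, 0.003]
ft_force: [-0.6, 0.3, -1.6]
grip_width: 0.442
```

```bash
python3 avg.py 4 .6637 -.0577 .0715 -1.7
```

```text
t 13.58 mean [665.  -58.1 117. ] sd [0.1 0.2 0.1] yaw -1.71 0.02 F [ 0.1  0.2 -1. ] w 38.9
turn -0.01 shift [-1.3 -0.4 45.5]
```

arm_command --motion '[[[-1.3,-0.4,9],[0,0,0],1],[[0,0,9],[0,0,0],1],[[0,0,9],[0,0,0],1],[[0,0,0],[0,0,0],1],[[0,0,0],[0,0,0],1]]'

```text
time: 14.0
position: [0.6616, -0.0572, 0.0862]
tool_rot: [-3.141, 0.046, 0.003]
ft_force: [1.1, 1.0, -1.3]
grip_width: 0.441
```

```bash
python3 avg.py 3 .6637 -.0577 .0715 -1.7
```

```text
t 14.15 mean [662.  -57.2  87.3] sd [0.2 0.  0.3] yaw -1.67 0.0 F [ 0.2  0.3 -1.7] w 38.3
turn 0.03 shift [ 1.7  0.4 15.8]
```

arm_command --motion '[[[0.4,0,6],[0,0,0],1],[[0,0,6],[0,0,0],1],[[0,0,5],[0,0,0],1],[[0,0,4],[0,0,0],1],[[0,0,1],[0,0,0],1],[[0,0,0],[0,0,0],1],[[0,0,0],[0,0,0],1]]'

```text
time: 14.73
position: [0.6636, -0.0567, 0.072]
tool_rot: [3.14, -0.045, 0.004]
ft_force: [-11.6, 0.4, 29.7]
grip_width: 0.446
```

```bash
python3 avg.py 2 .6637 -.0577 .0715 -1.7
```

```text
t 14.83 mean [663.6 -56.8  72. ] sd [0. 0. 0.] yaw -1.65 0.0 F [-12.3   0.2  29.4] w 38.5
turn 0.05 shift [0.1 0.9 0.5]
```

arm_command --motion '[[[0,0,-6],[0,0,0],1],[[0,0,0],[0,0,0],0.32],[[0,0,0],[0,0,0],0.32],[[0,0,0],[0,0,0],0.32],[[0,0,0],[0,0,0],0.32],[[0,0,-30],[0,0,0],0.32],[[0,0,-35],[0,0,0],0.32],[[0,0,-35],[0,0,-5.6],0.2]]'

```text
time: 15.5
position: [0.6618, -0.0573, 0.171]
tool_rot: [-3.139, -0.109, 0.005]
ft_force: [0.8, -0.4, 0.7]
grip_width: 0.704
```

```bash
python3 avg.py 3 .4155 -.2941 .19 9.4
```

```text
t 15.65 mean [666.1 -57.  177.9] sd [0.7 0.1 2.2] yaw 4.13 0.21 F [1.1 0.1 2.3] w 67.4
turn -5.27 shift [-285.9  192.9  -12.1]
```

arm_command --motion '[[[0,0,-12],[0,0,-5.3],0],[[-32,21,0],[0,0,0],0],[[-32,21,0],[0,0,0],0],[[-32,21,0],[0,0,0],0],[[-32,22,0],[0,0,0],0],[[-32,22,0],[0,0,0],0],[[-32,22,0],[0,0,0],0],[[-32,22,0],[0,0,0],0]]'

```text
time: 16.32
position: [0.4634, -0.2431, 0.1819]
tool_rot: [-3.13, -0.251, 0.003]
ft_force: [-0.5, -0.5, 0.5]
grip_width: 1.0
```

arm_command --motion '[[[-32,22,0],[0,0,0],0],[[-30,20,0],[0,0,0],0],[[0,0,0],[0,0,0],0],[[0,0,0],[0,0,0],0],[[0,0,0],[0,0,0],0]]'

```text
time: 16.73
position: [0.4111, -0.293, 0.1825]
tool_rot: [-3.13, -0.251, 0.001]
ft_force: [-0.4, -0.1, -0.3]
grip_width: 0.999
```

```bash
python3 avg.py 3 .4155 -.2941 .0265 9.4
python3 - <<'E'
from h import *
im,d=optics.get_image("top"); cv2.imwrite("pics/top5.png",im)
E
```

```text
t 16.88 mean [ 412.  -292.3  182.9] sd [0.2 0.1 0.1] yaw 9.34 0.03 F [-0.1  0.4  0.1] w 86.7
turn -0.06 shift [  3.1   2.4 156.4]
```

View pics/top5.png

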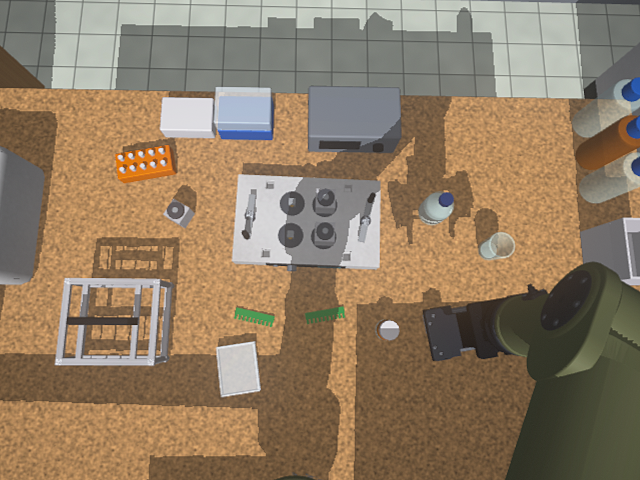

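Two cups are on the right-hand drives at (323,200) and (323,233). Cup D is hidden under the gripper, so I'm descending on its measured place.

arm_command --motion '[[[3,2.4,30],[0,0,0],0],[[0,0,35],[0,0,0],0],[[0,0,35],[0,0,0],0],[[0,0,30],[0,0,0],0],[[0,0,18],[0,0,0],0],[[0,0,8],[0,0,0],0],[[0,0,0],[0,0,0],0],[[0,0,0],[0,0,0],1]]'

```text
time: 17.6
position: [0.4155, -0.2954, 0.0281]
tool_rot: [3.131, 0.254, 0.001]
ft_force: [0.4, -0.0, 0.3]
grip_width: 0.973
```

arm_command --motion '[[[0,0,0],[0,0,0],1],[[0,0,0],[0,0,0],1],[[0,0,0],[0,0,0],1],[[0,0,0],[0,0,0],1],[[0,0,0],[0,0,0],1],[[0,0,0],[0,0,0],1],[[0,0,0],[0,0,0],1],[[0,0,0],[0,0,0],1]]'

```text
time: 18.27
position: [0.4146, -0.2955, 0.0276]
tool_rot: [3.131, 0.253, 0.0]
ft_force: [0.8, 0.0, 0.6]
grip_width: 0.445
```

```bash
python3 avg.py 2 .5957 .0143 .19 -1.7
python3 - <<'E'
from h import *
im,d=optics.get_image("side"); cv2.imwrite("pics/side5.png",im[150:400,200:500])
E
```

```text
t 18.37 mean [ 414.6 -295.5   27.6] sd [0. 0. 0.] yaw 9.23 0.0 F [-0.3  0.3  1.3] w 38.7
turn 10.93 shift [ 171.8 -315.  -162.4]
```

View pics/side5.png

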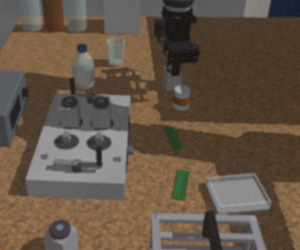

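Cup D is gripped at 38.7 mm. Lifting it to the (-x,+y) drive.

arm_command --motion '[[[0,0,-20],[0,0,0],1],[[0,0,-35],[0,0,0],1],[[0,0,-35],[0,0,0],1],[[0,0,-35],[0,0,3.7],1],[[0,0,-37],[0,0,3.6],1],[[0,0,0],[0,0,3.6],1],[[17,-31.5,0],[0,0,0],1],[[17,-31.5,0],[0,0,0],1]]'

```text
time: 19.08
position: [0.4498, -0.2351, 0.1899]
tool_rot: [3.14, -0.056, 0.001]
ft_force: [1.4, 1.1, -2.2]
grip_width: 0.44
```

arm_command --motion '[[[17,-31.5,0],[0,0,0],1],[[17,-31.5,0],[0,0,0],1],[[17,-31.5,0],[0,0,0],1],[[17,-31.5,0],[0,0,0],1],[[17,-31.5,0],[0,0,0],1],[[17,-31.5,0],[0,0,0],1],[[17,-31.5,0],[0,0,0],1],[[19,-31.5,0],[0,0,0],1]]'

```text
time: 19.75
position: [0.5958, 0.0157, 0.1889]
tool_rot: [3.141, -0.047, -0.002]
ft_force: [0.9, 0.1, -2.0]
grip_width: 0.445
```

arm_command --motion '[[[0,0,0],[0,0,0],1],[[0,0,15],[0,0,0],1],[[0,0,30],[0,0,0],1],[[0,0,30],[0,0,0],1],[[0,0,0],[0,0,0],1],[[0,0,0],[0,0,0],1],[[0,0,0],[0,0,0],1]]'

```text
time: 20.33
position: [0.5965, 0.0143, 0.1158]
tool_rot: [-3.141, 0.046, -0.002]
ft_force: [-0.1, -0.2, -1.3]
grip_width: 0.442
```

```bash
python3 avg.py 4 .5957 .0143 .0715 -1.7
```

```text
t 20.53 mean [597.2  14.4 116.7] sd [0.1 0.  0.1] yaw -1.69 0.0 F [-0.1  0.2 -2.1] w 38.3
turn 0.01 shift [-1.5  0.1 45.2]
```

arm_command --motion '[[[-1.3,0,9],[0,0,0],1],[[0,0,9],[0,0,0],1],[[0,0,9],[0,0,0],1],[[0,0,0],[0,0,0],1],[[0,0,0],[0,0,0],1]]'

```text
time: 20.95
position: [0.594, 0.0143, 0.0864]
tool_rot: [-3.141, 0.046, 0.002]
ft_force: [0.2, 0.4, -1.5]
grip_width: 0.442
```

```bash
python3 avg.py 3 .5957 .0143 .0715 -1.7
```

```text
t 21.1 mean [594.3  14.4  87.3] sd [0.1 0.  0.2] yaw -1.68 0.0 F [ 0.  -0.1 -1.6] w 38.2
turn 0.02 shift [ 1.4  0.  15.8]
```

arm_command --motion '[[[0.4,0,6],[0,0,0],1],[[0,0,6],[0,0,0],1],[[0,0,5],[0,0,0],1],[[0,0,4],[0,0,0],1],[[0,0,1],[0,0,0],1],[[0,0,0],[0,0,0],1],[[0,0,0],[0,0,0],1]]'

```text
time: 21.68
position: [0.596, 0.0145, 0.0718]
tool_rot: [3.139, -0.047, 0.004]
ft_force: [-13.7, -1.7, 34.1]
grip_width: 0.445
```

```bash
python3 avg.py 2 .5957 .0143 .0715 -1.7
```

```text
t 21.78 mean [596.   14.5  71.8] sd [0. 0. 0.] yaw -1.7 0.0 F [-13.3  -1.3  33.8] w 38.8
turn 0.0 shift [-0.3  0.2  0.3]
```

arm_command --motion '[[[0,0,-6],[0,0,0],1],[[0,0,0],[0,0,0],0.32],[[0,0,0],[0,0,0],0.32],[[0,0,0],[0,0,0],0.32],[[0,0,0],[0,0,0],0.32],[[0,0,-30],[0,0,0],0.32],[[0,0,-35],[0,0,0],0.32],[[0,0,-40],[0,0,5],0.2]]'

```text
time: 22.45
position: [0.5932, 0.0143, 0.1752]
tool_rot: [-3.136, 0.183, 0.008]
ft_force: [1.6, -0.8, 0.1]
grip_width: 0.706
```

arm_command --motion '[[[0,0,0],[0,0,6],0],[[0,0,0],[0,0,6],0],[[0,0,0],[0,0,6],0],[[0,0,0],[0,0,5.3],0],[[0,0,0],[0,0,0],0]]'

```text
time: 22.87
position: [0.5948, 0.0142, 0.1759]
tool_rot: [3.033, -0.816, -0.001]
ft_force: [-0.9, -0.2, -0.3]
grip_width: 0.979
```

```bash
python3 avg.py 2 .6445 .2564 .19 -30
python3 - <<'E'
from h import *
im,d=optics.get_image("top"); cv2.imwrite("pics/top6.png",im)
E
```

```text
t 22.97 mean [594.7  14.4 175.9] sd [0. 0. 0.] yaw -29.84 0.02 F [0.8 0.2 0.4] w 86.1
turn 0.16 shift [ -77.9 -234.5  -14.1]
```

View pics/top6.png

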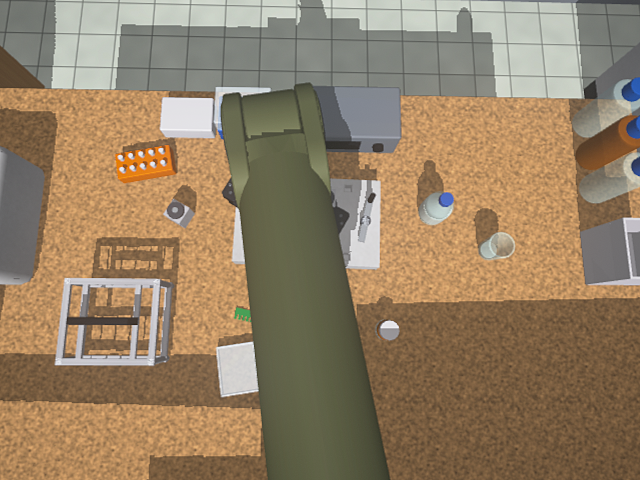

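Cup A is still at (178,212). Moving over it.

arm_command --motion '[[[-11,-33.5,-4],[0,0,0.1],0],[[-11,-33.5,-4],[0,0,0],0],[[-11,-33.5,-4],[0,0,0],0],[[-11,-33.5,0],[0,0,0],0],[[-11,-33.5,0],[0,0,0],0],[[-11,-33.5,0],[0,0,0],0],[[-12,-33.5,0],[0,0,0],0],[[0,0,0],[0,0,0],0]]'

```text
time: 23.68
position: [0.642, 0.2676, 0.1876]
tool_rot: [-3.033, 0.793, 0.007]
ft_force: [-2.5, 1.4, -0.2]
grip_width: 0.998
```

arm_command --motion '[[[0,0,0],[0,0,0],0],[[0,0,0],[0,0,0],0],[[0,0,0],[0,0,0],0]]'

```text
time: 23.93
position: [0.6454, 0.2542, 0.1882]
tool_rot: [3.032, -0.817, 0.001]
ft_force: [0.5, -0.1, -0.3]
grip_width: 0.999
```

```bash
python3 avg.py 3 .6445 .2564 .0265 -30
python3 - <<'E'
from h import *
im,d=optics.get_image("top"); cv2.imwrite("pics/top7.png",im)
print(w2p("top",[[.6445,.2564,.06]]))
E
```

```text
t 24.08 mean [645.5 254.1 188.5] sd [0.  0.1 0.1] yaw -30.22 0.01 F [0.4 0.  0. ] w 87.4
turn -0.22 shift [ -2.   -1.5 162. ]
[[174.94018707 209.4846989 ]]
```

View pics/top7.png

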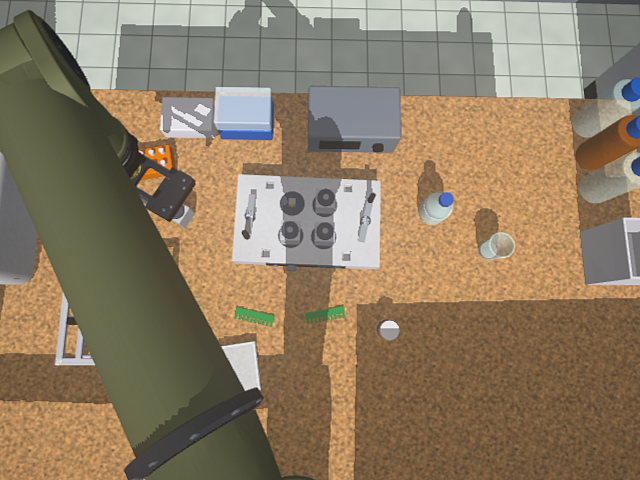

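Three cups are seated, at (290,233), (323,200) and (323,233). Cup A peeks out under the gripper at (182,215).

arm_command --motion '[[[-2,-1.5,30],[0,0,-0.2],0],[[0,0,35],[0,0,0],0],[[0,0,35],[0,0,0],0],[[0,0,30],[0,0,0],0],[[0,0,21],[0,0,0],0],[[0,0,10],[0,0,0],0],[[0,0,0],[0,0,0],0],[[0,0,0],[0,0,0],1]]'

```text
time: 24.8
position: [0.6443, 0.2585, 0.0283]
tool_rot: [-3.035, 0.81, -0.001]
ft_force: [-0.1, 0.3, 1.3]
grip_width: 0.974
```

arm_command --motion '[[[0,0,0],[0,0,0],1],[[0,0,0],[0,0,0],1],[[0,0,0],[0,0,0],1],[[0,0,0],[0,0,0],1],[[0,0,0],[0,0,0],1],[[0,0,0],[0,0,0],1],[[0,0,0],[0,0,0],1],[[0,0,0],[0,0,0],1]]'

```text
time: 25.47
position: [0.6438, 0.2585, 0.0275]
tool_rot: [3.035, -0.81, -0.0]
ft_force: [-0.3, -0.7, 1.2]
grip_width: 0.443
```

```bash
python3 avg.py 3 .6657 .0123 .19 -1.7
```

```text
t 25.62 mean [643.8 258.5  27.6] sd [0. 0. 0.] yaw -29.88 0.0 F [-0.6 -0.3  1.1] w 38.8
turn -28.18 shift [  29.2  245.4 -162.4]
```

arm_command --motion '[[[0,0,-20],[0,0,0],1],[[0,0,-35],[0,0,0],1],[[0,0,-35],[0,0,0],1],[[0,0,-35],[0,0,-7],1],[[0,0,-37],[0,0,-7],1],[[0,0,0],[0,0,-7],1],[[0,0,0],[0,0,-7],1],[[0,0,0],[0,0,0],1]]'

```text
time: 26.28
position: [0.6439, 0.2589, 0.1897]
tool_rot: [-3.141, 0.047, -0.0]
ft_force: [-0.4, -0.5, -2.6]
grip_width: 0.446
```

```bash
python3 avg.py 2 .6650 .0123 .19 -1.7
```

```text
t 26.38 mean [643.4 258.4 188.6] sd [0.1 0.1 0.2] yaw -2.05 0.03 F [-0.3 -0.1 -2. ] w 38.7
turn -0.35 shift [ 28.9 245.4  -1.4]
```

arm_command --motion '[[[4,35,0],[0,0,-0.3],1],[[4,35,0],[0,0,0],1],[[4,35,0],[0,0,0],1],[[4,35,0],[0,0,0],1],[[4,35,0],[0,0,0],1],[[4,35,0],[0,0,0],1],[[5,35,0],[0,0,0],1],[[0,0,0],[0,0,0],1]]'

```text
time: 27.05
position: [0.6663, 0.0, 0.188]
tool_rot: [3.133, -0.069, -0.002]
ft_force: [0.0, -2.2, -2.6]
grip_width: 0.44
```

arm_command --motion '[[[0,0,14],[0,0,0],1],[[0,0,30],[0,0,0],1],[[0,0,28],[0,0,0],1],[[0,0,0],[0,0,0],1],[[0,0,0],[0,0,0],1],[[0,0,0],[0,0,0],1]]'

```text
time: 27.55
position: [0.6666, 0.0133, 0.1186]
tool_rot: [-3.141, 0.045, -0.002]
ft_force: [0.1, 0.4, -1.1]
grip_width: 0.444
```

```bash
python3 avg.py 4 .6650 .0123 .0715 -1.7
```

```text
t 27.75 mean [667.3  13.3 119.7] sd [0.1 0.1 0.1] yaw -1.6 0.01 F [ 0.2  0.1 -1.7] w 38.8
turn 0.1 shift [-2.2  1.1 48.2]
```

arm_command --motion '[[[-1.8,1,10],[0,0,0.1],1],[[0,0,10],[0,0,0],1],[[0,0,10],[0,0,0],1],[[0,0,0],[0,0,0],1],[[0,0,0],[0,0,0],1]]'

```text
time: 28.17
position: [0.6633, 0.0119, 0.086]
tool_rot: [-3.141, 0.046, 0.003]
ft_force: [0.1, -0.3, -1.4]
grip_width: 0.443
```

```bash
python3 avg.py 3 .6650 .0123 .0715 -1.7
```

```text
t 28.32 mean [663.9  11.9  87.2] sd [0.2 0.  0.3] yaw -1.68 0.0 F [-0.6 -0.2 -1.7] w 38.8
turn 0.02 shift [ 1.1 -0.4 15.7]
```

arm_command --motion '[[[0.4,0,6],[0,0,0],1],[[0,0,6],[0,0,0],1],[[0,0,5],[0,0,0],1],[[0,0,4],[0,0,0],1],[[0,0,1],[0,0,0],1],[[0,0,0],[0,0,0],1],[[0,0,0],[0,0,0],1]]'

```text
time: 28.9
position: [0.6651, 0.0115, 0.0719]
tool_rot: [3.139, -0.046, 0.004]
ft_force: [-12.0, -1.8, 28.9]
grip_width: 0.445
```

```bash
python3 avg.py 2 .6650 .0123 .0715 -1.7
```

```text
t 29.0 mean [665.1  11.5  71.9] sd [0. 0. 0.] yaw -1.69 0.0 F [-13.   -1.9  28.6] w 38.6
turn 0.01 shift [-0.1 -0.8  0.4]
```

arm_command --motion '[[[0,0,-6],[0,0,0],1],[[0,0,0],[0,0,0],0.32],[[0,0,0],[0,0,0],0.32],[[0,0,0],[0,0,0],0.32],[[0,0,0],[0,0,0],0.32],[[0,0,-30],[0,0,0],0.32],[[0,0,-35],[0,0,0],0.32],[[0,0,-40],[0,0,5],0.32]]'

```text
time: 29.67
position: [0.663, 0.0119, 0.175]
tool_rot: [-3.136, 0.183, 0.008]
ft_force: [1.2, -0.3, -0.1]
grip_width: 0.678
```

```bash
python3 go.py .45 .25 .25 -40
```

```text
t 29.67 pos [663.   11.9 175. ] yaw -6.7 tilt 0.28 F [ 1.2 -0.3 -0.1] w 59.0 q [ 0.28  0.4  -0.45  1.44  0.17  1.35 -1.86]
turn z first 33.3 then shift [-316.2  -45.5  -75. ] rows>= 11.0
tilt fix (tool xy deg) [ 0.09  0.27 33.3 ]
```

arm_command --motion '[[[0,0,-35],[0,0,-7],0.32],[[0,0,-35],[0,0,-7],0.32],[[0,0,-35],[0,0,-7],0.32],[[0,0,0],[0,0,-7],0.32],[[0,0,0],[0,0,-7],0.32],[[0,0,0],[0,0,-7],0.32],[[0,0,0],[0,0,-7],0.32],[[0,0,0],[0,0,-7],0.32]]'

```text
time: 30.33
position: [0.6646, 0.012, 0.2809]
tool_rot: [-2.851, -1.319, 0.0]
ft_force: [-0.0, 0.3, -0.5]
grip_width: 0.679
```

arm_command --motion '[[[0,0,0],[0,0,-7],0.3],[[0,0,0],[0,0,-7],0.3],[[0,0,0],[0,0,-7],0.3],[[0,0,0],[0,0,-7],0.3],[[0,0,0],[0,0,-7],0.3],[[0,0,0],[0,0,-5.5],0.3],[[0,0,0],[0,0,0],0.3]]'

```text
time: 30.92
position: [0.6646, 0.0119, 0.2808]
tool_rot: [-2.222, -2.22, 0.0]
ft_force: [-0.1, 0.8, -0.2]
grip_width: 0.703
```

```bash
python3 avg.py 3 .4154 .3547 .28 90;python3 go.py
python3 - <<'E'
from h import *
im,d=optics.get_image("top"); cv2.imwrite("pics/top8.png",im)
im,d=optics.get_image("side"); cv2.imwrite("pics/side8.png",im)
E
```

```text
t 31.07 mean [664.6  11.9 281. ] sd [0.  0.  0.1] yaw 89.67 0.02 F [-0.2 -0.1  0.6] w 61.2
turn -0.33 shift [ 342.8 -249.2    1. ]
t 31.07 pos [664.5  11.9 281.1] yaw 89.67 tilt 0.02 F [-0.   0.1  1.2] w 61.2 q [ 0.44  0.41 -0.71  1.26  0.26  1.56 -0.24]
```

View pics/top8.png

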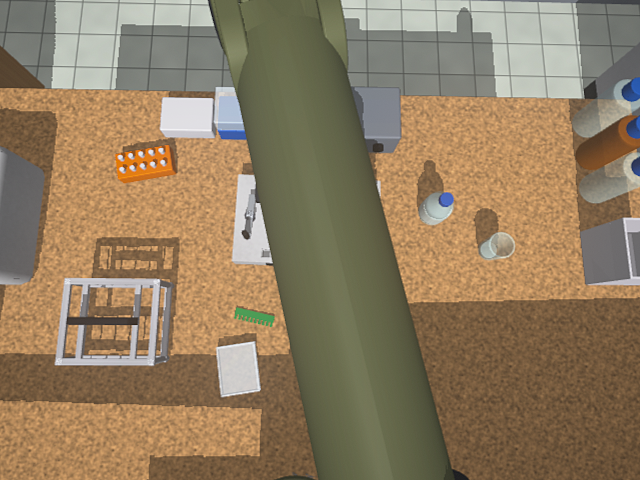

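View pics/side8.png

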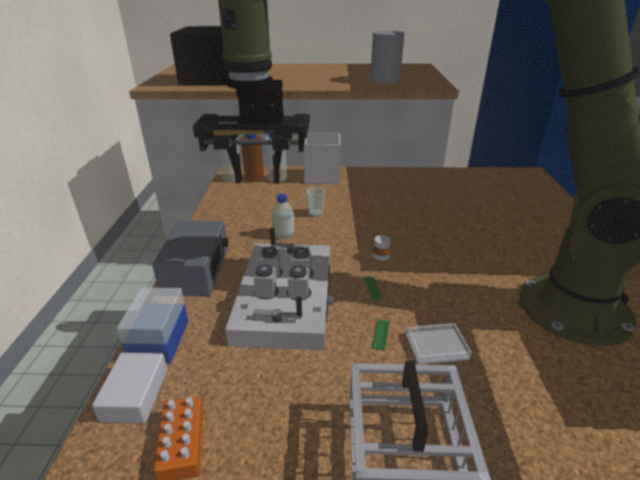

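All four cups are on their drives, and the cage is unmoved at (115,322). Moving over the handle.

arm_command --motion '[[[28,-20.5,0],[0,0,-0.3],0.3],[[28.5,-20.8,0],[0,0,0],0.3],[[28.5,-20.8,0],[0,0,0],0.3],[[28.5,-20.8,0],[0,0,0],0.3],[[28.5,-20.8,0],[0,0,0],0.3],[[28.5,-20.8,0],[0,0,0],0.3],[[28.5,-20.8,0],[0,0,0],0.3],[[28.5,-20.8,0],[0,0,0],0.3]]'

```text
time: 31.83
position: [0.4968, 0.2405, 0.2817]
tool_rot: [2.22, 2.222, 0.001]
ft_force: [0.6, 0.3, 0.0]
grip_width: 0.698
```

arm_command --motion '[[[28.5,-20.8,0],[0,0,0],0.3],[[28.5,-20.8,0],[0,0,0],0.3],[[28.5,-20.8,0],[0,0,0],0.3],[[29,-20.7,0],[0,0,0],0.3],[[0,0,0],[0,0,0],0.3],[[0,0,0],[0,0,0],0.3],[[0,0,0],[0,0,0],0.3]]'

```text
time: 32.42
position: [0.4151, 0.3532, 0.2815]
tool_rot: [2.219, 2.222, -0.0]
ft_force: [1.1, 0.7, 0.2]
grip_width: 0.699
```

```bash
python3 avg.py 3 .4154 .3547 .143 90;python3 go.py
python3 - <<'E'
from h import *
im,d=optics.get_image("top"); cv2.imwrite("pics/top9.png",im)
im,d=optics.get_image("side"); cv2.imwrite("pics/side9.png",im)
E
```

```text
t 32.57 mean [415.9 352.3 281.3] sd [0.1 0.1 0. ] yaw 89.96 0.02 F [ 0.1 -0.2 -0. ] w 60.8
turn -0.04 shift [  2.4  -0.5 138.3]
t 32.57 pos [416.  352.2 281.3] yaw 89.94 tilt 0.03 F [ 0.1  0.3 -0.4] w 60.8 q [ 0.12  0.15 -0.96  1.56  0.13  1.49 -0.85]
```

View pics/top9.png

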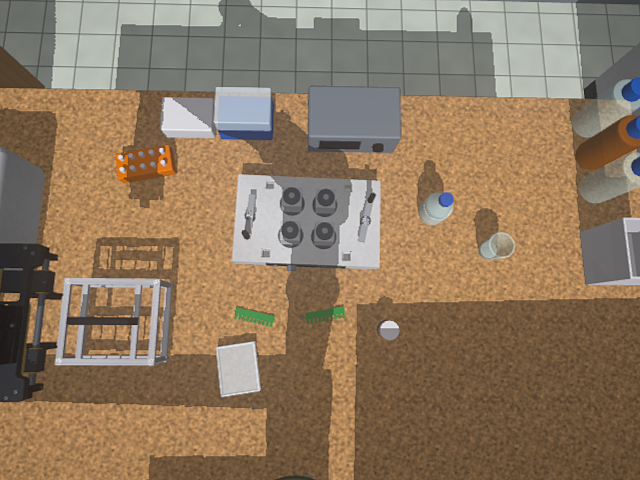

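View pics/side9.png

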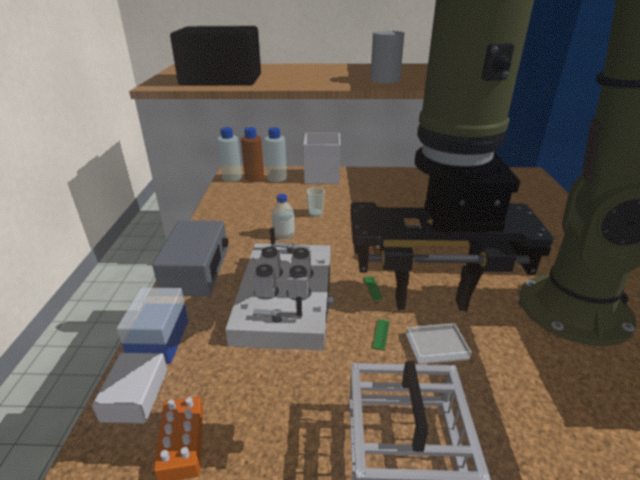

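All four cups sit evenly at (291,200), (323,200), (290,233) and (324,233), with the gripper above the cage. I'll check lid heights and positions before leaving the cups.

```bash
python3 - <<'E'
from fit import *
im,d=optics.get_image("top"); w=cloud("top",d)
m0=np.array([.6297,-.0217,-.029])
P=millpts(m0,[(x,y,.105) for x in(.035,-.035) for y in(.035,-.035)])
for p in P:
    u,v=w2p("top",p).round().astype(int); 
    m=(np.hypot(w[...,0]-p[0],w[...,1]-p[1])<.03)&(w[...,2]>.098)
    c=w[m]; print(p.round(4),"z",np.median(c[:,2]).round(4),"bbox mid",((c[:,:2].max(0)+c[:,:2].min(0))/2).round(4),m.sum())
cv2.imwrite("pics/m1.png",cv2.resize(im[165:280,225:390],None,fx=4.8,fy=4.8,interpolation=cv2.INTER_CUBIC))
E
```

```text
[0.6657 0.0123 0.105 ] z 0.1041 bbox mid [0.6665 0.0119] 244
[ 0.6637 -0.0577  0.105 ] z 0.1039 bbox mid [ 0.6633 -0.0591] 241
[0.5957 0.0143 0.105 ] z 0.1041 bbox mid [0.5956 0.0148] 247
[ 0.5937 -0.0557  0.105 ] z 0.104 bbox mid [ 0.5943 -0.055 ] 251
```

View pics/m1.png

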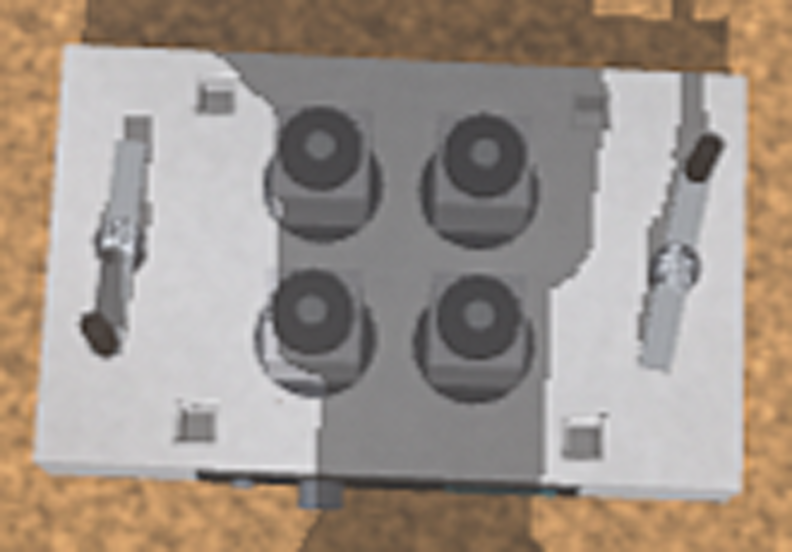

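All four lids are at 104 mm and within about 1 mm of the drives, so every cup is home. Lowering onto the handle.

arm_command --motion '[[[2,-0.5,30],[0,0,0],0.3],[[0,0,35],[0,0,0],0.3],[[0,0,35],[0,0,0],0.3],[[0,0,25],[0,0,0],0.3],[[0,0,13.5],[0,0,0],0.3],[[0,0,0],[0,0,0],0.3],[[0,0,0],[0,0,0],0.3]]' --force 60

```text
time: 33.3
position: [0.4145, 0.3557, 0.1435]
tool_rot: [-2.219, -2.223, -0.0]
ft_force: [0.1, -0.6, 1.1]
grip_width: 0.697
```

arm_command --motion '[[[0,0,0],[0,0,0],1],[[0,0,0],[0,0,0],1],[[0,0,0],[0,0,0],1],[[0,0,0],[0,0,0],1],[[0,0,0],[0,0,0],1],[[0,0,0],[0,0,0],1],[[0,0,0],[0,0,0],1],[[0,0,0],[0,0,0],1]]'

```text
time: 33.97
position: [0.4142, 0.3555, 0.143]
tool_rot: [2.219, 2.224, -0.0]
ft_force: [-0.4, -0.5, -0.6]
grip_width: 0.178
```

arm_command --motion '[[[0,0,0],[0,0,0],1],[[0,0,0],[0,0,0],1],[[0,0,0],[0,0,0],1]]'

```text
time: 34.22
position: [0.4141, 0.3556, 0.1429]
tool_rot: [-2.219, -2.224, 0.0]
ft_force: [0.4, 0.9, 0.2]
grip_width: 0.02
```

```bash
python3 avg.py 3 .4154 .3547 .143 90
python3 - <<'E'
from h import *
im,d=optics.get_image("side"); cv2.imwrite("pics/side10.png",im)
E
```

```text
t 34.37 mean [414.2 355.6 143. ] sd [0. 0. 0.] yaw 90.13 0.0 F [-0.4 -0.3  0.2] w 0.9
turn 0.13 shift [-0.9  1.2 -0. ]
```

View pics/side10.png

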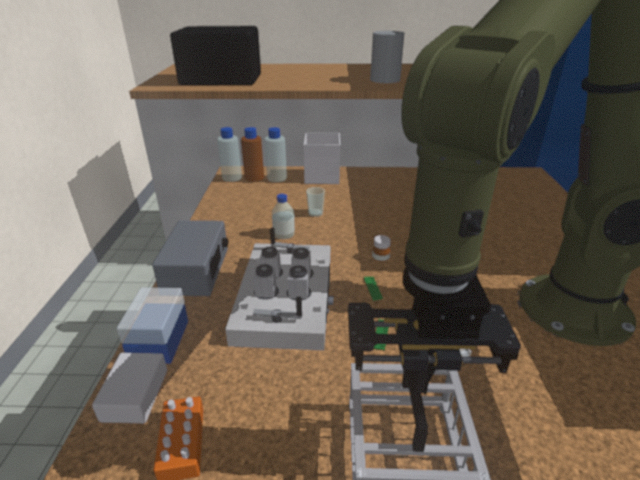

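The jaws shut on nothing (0.9 mm), so the fingers are not around the bar. I'll project the bar to see why.

```bash
python3 - <<'E'
from fit import *
c=[.4154,.3547,-.0006]
for z in (.148,):
  B=millpts(c,[(0,.055,z),(0,-.055,z),(0,0,z)])
  for n in("top","side"): print(n,w2p(n,B).round().tolist())
s=ctrl.get_state()["position"]; print(w2p("side",np.array(s)).round(),w2p("top",np.array(s)).round())
C=millpts(c,[(x,y,.105) for x in(.075,-.075) for y in(.085,-.085)]); print(w2p("side",C).round().tolist())
im,d=optics.get_image("top"); cv2.imwrite("pics/top10.png",im); w=cloud("top",d); b=cloud("top",np.load("top0.npy"))
for u in range(66,142,8): print(u,b[321,u].round(3),w[321,u].round(3))
im,d=optics.get_image("side"); cv2.imwrite("pics/s10.png",cv2.resize(im[300:480,300:520],None,fx=3.3,fy=3.3,interpolation=cv2.INTER_CUBIC))
E
```

```text
top [[67.0, 320.0], [129.0, 321.0], [98.0, 321.0]]
side [[423.0, 431.0], [409.0, 363.0], [415.0, 394.0]]
[416. 397.] [ 99. 321.]
[[361.0, 473.0], [355.0, 366.0], [485.0, 477.0], [452.0, 368.0]]
66 [0.414 0.434 0.103] [0.414 0.318 0.328]
74 [0.414 0.394 0.154] [0.414 0.332 0.278]
82 [0.414 0.38  0.153] [0.414 0.352 0.212]
90 [0.414 0.366 0.154] [0.415 0.322 0.247]
98 [0.415 0.352 0.154] [0.415 0.346 0.167]
106 [0.415 0.338 0.153] [0.415 0.338 0.153]
114 [0.415 0.324 0.153] [0.415 0.324 0.152]
122 [0.415 0.309 0.154] [0.415 0.31  0.154]
130 [0.415 0.3   0.141] [0.415 0.299 0.144]
138 [0.415 0.301 0.1  ] [0.415 0.3   0.103]
```

View pics/s10.png

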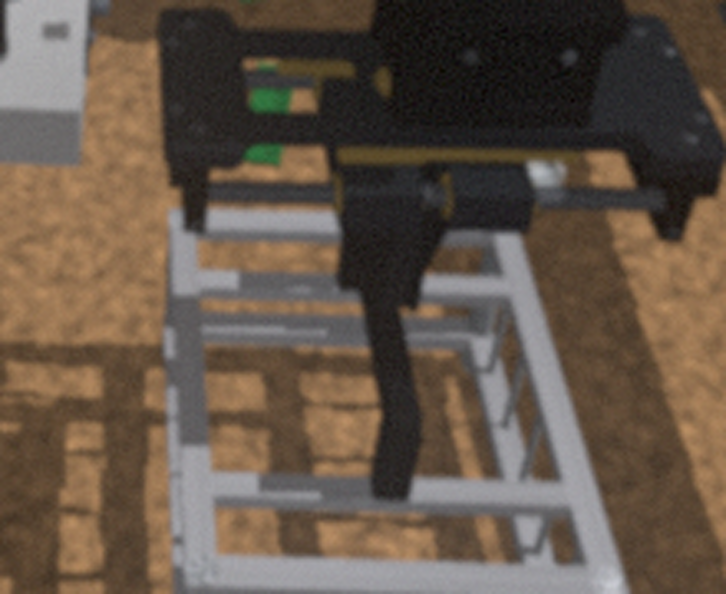

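View pics/top10.png

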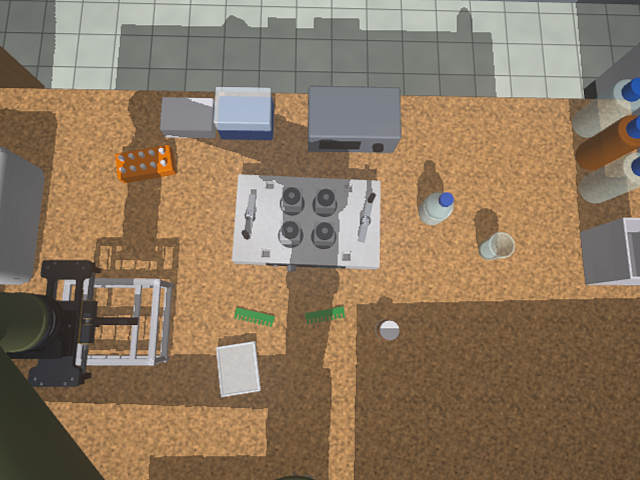

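```bash
python3 - <<'E'
from fit import *
for z in(.12,.129,.138,.148,.154,.16,.2): print(z,((w2p("side",[.4142,.3556+.0095,z])-[300,300])*3.3).round())
for n in("top","side"):
    r=models.search_frame(n,"cage_handle"); print(n,[(c2w(n,x["location"]).round(3),x["conf"]) for x in r])
im,d=optics.get_image("side"); w=cloud("side",d)
for v in range(370,440,5): print(v,[w[v,u].round(3).tolist() for u in (410,416,422)])
E
```

```text
0.12 [380. 377.]
0.129 [383. 363.]
0.138 [385. 349.]
0.148 [388. 332.]
0.154 [390. 323.]
0.16 [392. 313.]
0.2 [405. 243.]
top [(array([0.415, 0.308, 0.112]), 0.89)]
side [(array([0.417, 0.374, 0.103]), 0.69), (array([0.667, 0.033, 0.087]), 0.62)]
370 [[0.418, 0.319, 0.155], [0.424, 0.367, 0.208], [0.416, 0.365, 0.207]]
375 [[0.424, 0.344, 0.173], [0.422, 0.366, 0.199], [0.413, 0.361, 0.193]]
380 [[0.424, 0.349, 0.169], [0.421, 0.365, 0.188], [0.413, 0.364, 0.187]]
385 [[0.422, 0.345, 0.154], [0.42, 0.366, 0.18], [0.412, 0.365, 0.178]]
390 [[0.423, 0.352, 0.152], [0.419, 0.364, 0.168], [0.412, 0.366, 0.171]]
395 [[0.423, 0.356, 0.148], [0.417, 0.362, 0.155], [0.377, 0.263, 0.033]]
400 [[0.398, 0.273, 0.032], [0.418, 0.369, 0.154], [0.41, 0.368, 0.153]]
405 [[0.392, 0.258, -0.0], [0.419, 0.378, 0.156], [0.412, 0.378, 0.156]]
410 [[0.394, 0.27, 0.002], [0.42, 0.384, 0.154], [0.413, 0.384, 0.155]]
415 [[0.395, 0.277, -0.0], [0.421, 0.391, 0.154], [0.414, 0.392, 0.155]]
420 [[0.397, 0.289, 0.003], [0.422, 0.398, 0.154], [0.415, 0.398, 0.153]]
425 [[0.398, 0.298, 0.001], [0.423, 0.404, 0.152], [0.416, 0.406, 0.154]]
430 [[0.4, 0.307, 0.002], [0.423, 0.407, 0.147], [0.416, 0.409, 0.149]]
435 [[0.401, 0.316, 0.001], [0.422, 0.409, 0.139], [0.415, 0.409, 0.139]]
```

The side depth shows the closed fingertips at about 0.157–0.16, just above the bar top at 0.154. The true tips are about 25 mm higher than the stated tool data imply. I'll open, go 22 mm deeper (safe under either reading) and grip again.

arm_command --motion '[[[0,0,0],[0,0,0],0.3],[[0,0,0],[0,0,0],0.3],[[0,0,0],[0,0,0],0.3],[[0,0,0],[0,0,0],0.3],[[0,0,0],[0,0,0],0.3],[[0,0,0],[0,0,0],0.3],[[0,0,0],[0,0,0],0.3],[[0,0,0],[0,0,0],0.3]]'

```text
time: 35.33
position: [0.4142, 0.3556, 0.143]
tool_rot: [2.219, 2.224, -0.0]
ft_force: [-0.2, 0.5, 0.2]
grip_width: 0.526
```

```bash
python3 go.py; python3 - <<'E'
from fit import *
im,d=optics.get_image("side"); w=cloud("side",d); c=im[300:480,300:520]
cv2.imwrite("pics/s11.png",cv2.resize(c,None,fx=3.3,fy=3.3,interpolation=cv2.INTER_CUBIC))
p=np.array(ctrl.get_state()["position"])
m=(abs(w[...,0]-p[0])<.06)&(abs(w[...,1]-p[1])<.03)&(w[...,2]>.11)&(w[...,2]<.21)
for a in np.arange(-.05,.05,.005):
    q=m&(abs(w[...,0]-p[0]-a)<.0025); print(round(a,3), w[q][:,2].min().round(3) if q.any() else None, w[q][:,1].mean().round(3) if q.any() else None)
E
```

```text
t 35.33 pos [414.2 355.6 143. ] yaw 90.12 tilt 0.01 F [-0.2  0.5  0.2] w 45.8 q [ 0.07  0.25 -0.94  1.76  0.21  1.24 -0.92]
-0.05 None None
-0.045 None None
-0.04 None None
-0.035 0.196 0.366
-0.03 0.163 0.366
-0.025 0.163 0.361
-0.02 0.165 0.356
-0.015 None None
-0.01 None None
-0.005 0.151 0.357
-0.0 0.153 0.358
0.005 0.152 0.357
0.01 0.145 0.356
0.015 None None
0.02 None None
0.025 0.164 0.365
0.03 0.163 0.363
0.035 0.171 0.364
0.04 None None
0.045 None None
```

View pics/s11.png

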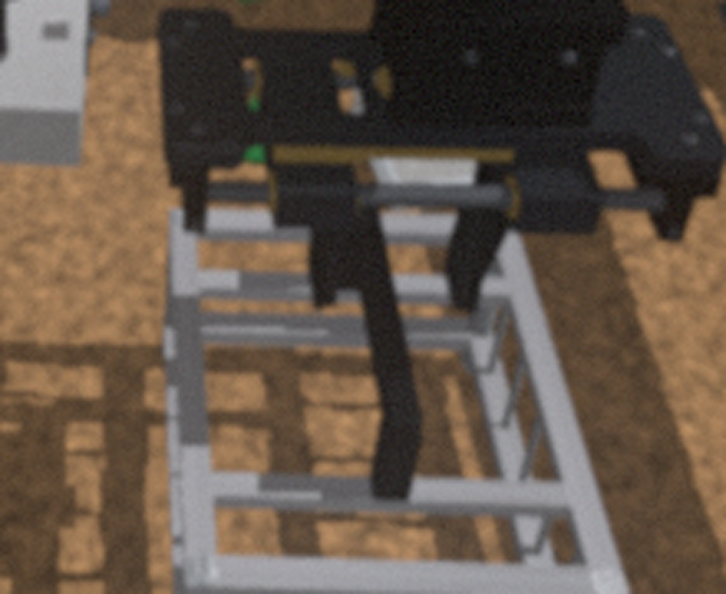

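Open fingertips measure 0.163 at TCP 0.143, so the tips sit 20 mm above the reported TCP. I'm lowering 28 mm so the tips reach about 0.135, straddling the bar (0.142–0.154).

arm_command --motion '[[[0,-1,8],[0,0,0],0.3],[[0,0,8],[0,0,0],0.3],[[0,0,8],[0,0,0],0.3],[[0,0,5],[0,0,0],0.3],[[0,0,0],[0,0,0],0.3],[[0,0,0],[0,0,0],0.3]]'

```text
time: 35.88
position: [0.4128, 0.3554, 0.1134]
tool_rot: [-2.218, -2.224, 0.002]
ft_force: [-0.3, -0.1, 0.2]
grip_width: 0.697
```

arm_command --motion '[[[0,0,0],[0,0,0],1],[[0,0,0],[0,0,0],1],[[0,0,0],[0,0,0],1],[[0,0,0],[0,0,0],1],[[0,0,0],[0,0,0],1],[[0,0,0],[0,0,0],1],[[0,0,0],[0,0,0],1],[[0,0,0],[0,0,0],1]]'

```text
time: 36.55
position: [0.414, 0.3556, 0.1143]
tool_rot: [2.219, 2.223, 0.002]
ft_force: [3.4, -0.0, 2.6]
grip_width: 0.173
```

arm_command --motion '[[[0,0,0],[0,0,0],1],[[0,0,0],[0,0,0],1],[[0,0,0],[0,0,0],1],[[0,0,0],[0,0,0],1]]'

```text
time: 36.88
position: [0.4139, 0.3555, 0.1142]
tool_rot: [2.219, 2.223, 0.001]
ft_force: [2.6, -0.1, 0.1]
grip_width: 0.153
```

```bash
python3 avg.py 3 .4154 .3547 .143 90
python3 - <<'E'
from h import *
im,d=optics.get_image("side"); cv2.imwrite("pics/s12.png",cv2.resize(im[300:480,300:520],None,fx=3.3,fy=3.3,interpolation=cv2.INTER_CUBIC))
E
```

```text
t 37.03 mean [413.8 355.5 114.3] sd [0. 0. 0.] yaw 90.11 0.0 F [ 2.9 -0.2  1. ] w 13.4
turn 0.11 shift [ -0.8   1.6 -28.7]
```

View pics/s12.png

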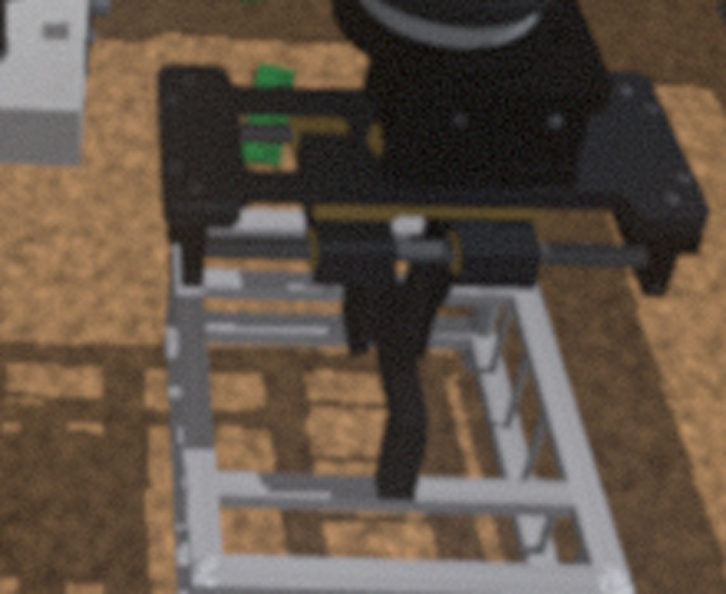

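The bar is gripped at 13.4 mm. Lifting.

arm_command --motion '[[[0,0,-8],[0,0,0],1],[[0,0,-15],[0,0,0],1],[[0,0,-25],[0,0,0],1],[[0,0,-30],[0,0,0],1],[[0,0,-35],[0,0,0],1],[[0,0,-35],[0,0,0],1],[[0,0,-12],[0,0,0],1],[[0,0,0],[0,0,0],1]]'

```text
time: 37.75
position: [0.4131, 0.3572, 0.2765]
tool_rot: [2.218, 2.225, 0.006]
ft_force: [-0.1, -0.4, -4.6]
grip_width: 0.151
```

```bash
python3 avg.py 3 .6297 -.0217 .274 88.3; python3 go.py
python3 - <<'E'
from h import *
im,d=optics.get_image("side"); cv2.imwrite("pics/s13.png",im)
im,d=optics.get_image("top"); cv2.imwrite("pics/t13.png",im)
E
```

```text
t 37.9 mean [412.1 355.2 272.5] sd [0.3 0.6 1.1] yaw 90.16 0.01 F [-0.1  0.  -4.7] w 13.2
turn 1.86 shift [-370.3  228.7   -1.5]
t 37.9 pos [411.8 354.5 271.4] yaw 90.15 tilt 0.27 F [ 0.1 -0.  -4. ] w 13.2 q [ 0.11  0.16 -0.97  1.58  0.13  1.48 -0.86]
```

View pics/s13.png

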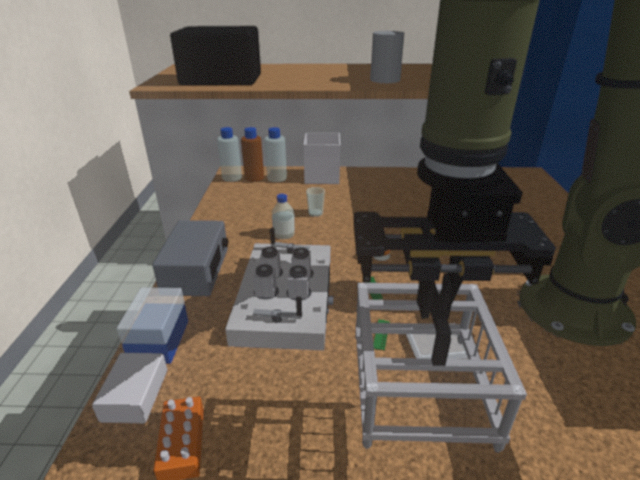

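View pics/t13.png

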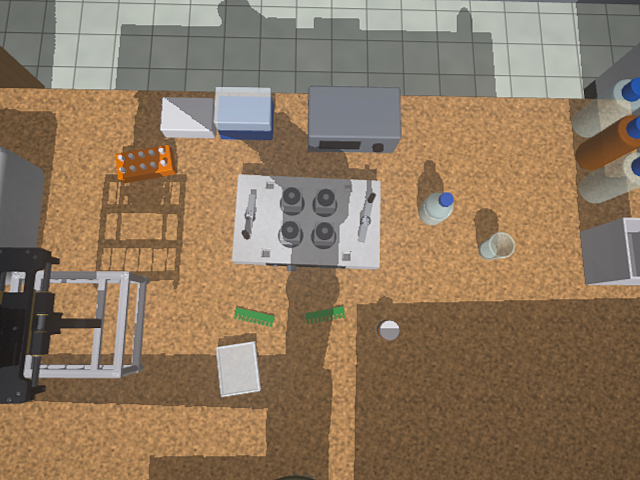

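The cage is lifted level and clear. Carrying it to the mill.

arm_command --motion '[[[-14,9,0],[0,0,0.9],1],[[-26,16,0],[0,0,0.9],1],[[-28,17.3,0],[0,0,0],1],[[-28,17.3,0],[0,0,0],1],[[-28,17.3,0],[0,0,0],1],[[-28,17.3,0],[0,0,0],1],[[-28,17.3,0],[0,0,0],1],[[-28,17.3,0],[0,0,0],1]]'

```text
time: 38.67
position: [0.5367, 0.1419, 0.2725]
tool_rot: [-2.254, -2.187, 0.004]
ft_force: [0.2, 0.3, -3.4]
grip_width: 0.153
```

arm_command --motion '[[[-28,17.3,0],[0,0,0],1],[[-28,17.3,0],[0,0,0],1],[[-28,17.3,0],[0,0,0],1],[[-28,17.3,0],[0,0,0],1],[[-26,16,0],[0,0,0],1],[[-14,9,0],[0,0,0],1],[[0,0,0],[0,0,0],1],[[0,0,0],[0,0,0],1]]'

```text
time: 39.33
position: [0.6259, -0.0112, 0.2723]
tool_rot: [-2.254, -2.184, 0.002]
ft_force: [0.1, 1.1, -4.5]
grip_width: 0.151
```

arm_command --motion '[[[0,0,0],[0,0,0],1],[[0,0,0],[0,0,0],1],[[0,0,0],[0,0,0],1]]'

```text
time: 39.58
position: [0.6259, -0.0084, 0.2742]
tool_rot: [-2.251, -2.192, -0.0]
ft_force: [-0.2, -0.6, -4.9]
grip_width: 0.155
```

```bash
python3 avg.py 4 .6297 -.0217 .24 88.3; python3 go.py
python3 - <<'E'
from h import *
im,d=optics.get_image("side"); cv2.imwrite("pics/s14.png",cv2.resize(im[120:360,170:410],(600,600),interpolation=cv2.INTER_CUBIC))
im,d=optics.get_image("top"); cv2.imwrite("pics/t14.png",cv2.resize(im[120:300,200:420],None,fx=3.3,fy=3.3,interpolation=cv2.INTER_CUBIC))
E
```

```text
t 39.78 mean [626.2  -9.3 274.3] sd [0.1 0.3 0. ] yaw 88.41 0.03 F [ 0.2 -0.  -4.1] w 13.3
turn 0.11 shift [-12.3   3.9  34.3]
t 39.78 pos [626.3  -9.7 274.3] yaw 88.38 tilt 0.03 F [-0.6 -0.2 -4.1] w 13.3 q [ 0.51  0.32 -0.69  1.38  0.2   1.51 -0.2 ]
```

View pics/s14.png

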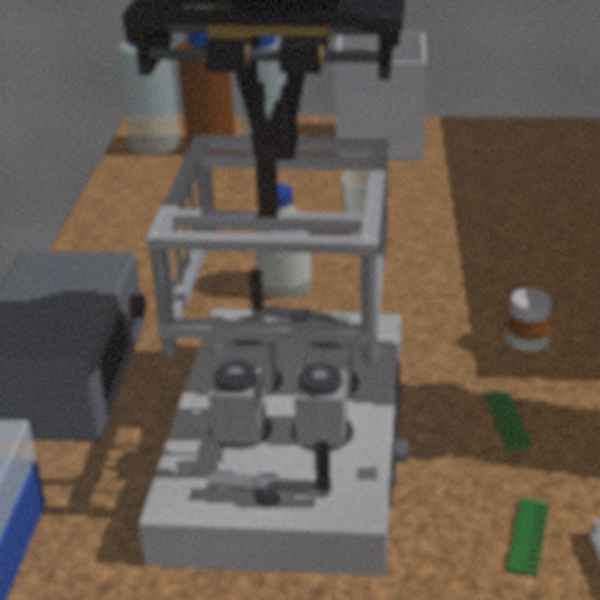

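View pics/t14.png

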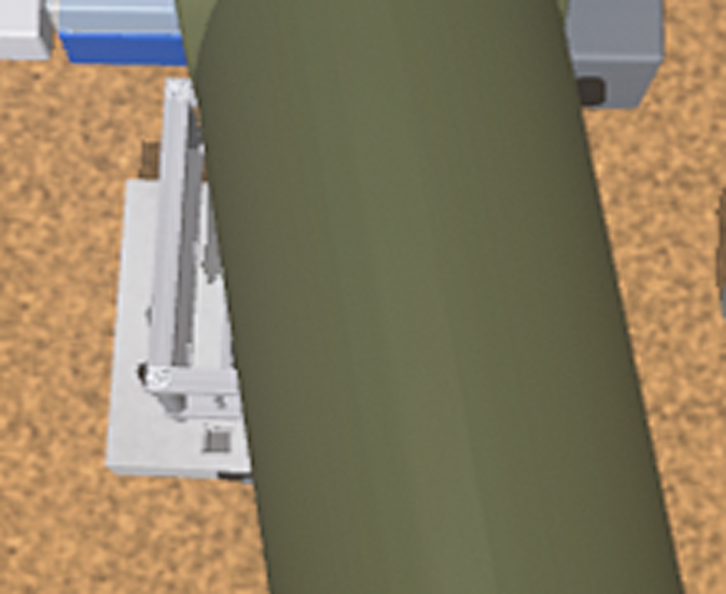

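```bash
python3 - <<'E'
from fit import *
t=np.array([(180,90),(157,378)])/3.3-.35+np.array([200,120])
s=np.array([(165,228),(373,236),(203,147),(377,150)])/2.5-.3+np.array([170,120])
Qt=np.array([(.075,.085,.265),(-.075,.085,.265)]); Qs=np.array([(.075,.085,.265),(-.075,.085,.265),(.075,-.085,.265),(-.075,-.085,.265)])
def f(q,wt=1,ws=1):
    return np.r_[wt*(w2p("top",millpts(q,Qt+[0,0,q[3]]))-t).ravel(),ws*(w2p("side",millpts(q,Qs+[0,0,q[3]]))-s).ravel()]
r=least_squares(f,[.626,-.01,-.03,0]); print(r.x.round(4),r.fun.round(1))
r=least_squares(lambda q:f(np.r_[q,0],1,0),[.626,-.01,-.03]); print("top only",r.x.round(4),r.fun[:4].round(1))
r=least_squares(lambda q:f(np.r_[q,0],0,1),[.626,-.01,-.03]); print("side only",r.x.round(4),r.fun[4:].round(1))
E
```

```text
[ 0.6254 -0.0116 -0.0228 -0.001 ] [-0.6  0.4  1.4  0.8 -2.3  3.4 -0.5  1.9 -0.1 -3.1  2.  -3.1]
top only [ 0.6242 -0.011  -0.0449] [ 0.  -0.2 -0.   0.2]
side only [ 0.6249 -0.0115 -0.0062] [-1.4  3.2  0.6  1.1 -0.7 -3.3  1.6 -3.8]
```

```bash
cat > ov.py <<'E'
import sys
from fit import *
# overlay predicted cage frame for pose x y yaw z [pitch deg]
a=[float(v) for v in sys.argv[1:6]]; out=sys.argv[6]; 
im,d=optics.get_image("side"); np.save("sd.npy",d)
x0,y0,S=[int(v) for v in sys.argv[7:10]] if len(sys.argv)>7 else (210,160,110)
k=600//S
c=cv2.resize(im[y0:y0+S,x0:x0+S],None,fx=k,fy=k,interpolation=cv2.INTER_CUBIC)
Rm=R.from_euler("zx",[a[2],np.radians(a[4])]).as_matrix()
def P(q): return (w2p("side",Rm@np.array(q)+[a[0],a[1],a[3]])-[x0,y0]+.5)*k-.5
for z in(.105,.0):
  for x in(.075,-.075):
    for y in(.085,-.085):
      cv2.circle(c,tuple(int(v) for v in P((x,y,z))),4,(0,0,255),1)
C=[(.081,.091),(.081,-.091),(-.081,-.091),(-.081,.091)]
pts=np.array([P((u,v,.105)) for u,v in C]).astype(int); cv2.polylines(c,[pts],True,(0,255,0),1)
cv2.imwrite(out,c)
E
python3 ov.py .6252 -.0107 -.028 .160 0 pics/o1.png
```

```text
(no output)
```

View pics/o1.png

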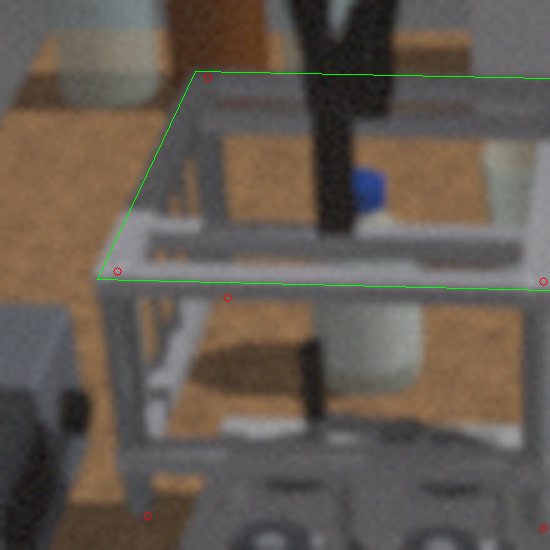

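The overlay matches: the cage hangs level, centred about (0.6252,-0.0107). Shifting over the mill and lowering to 25 mm above the deck.

arm_command --motion '[[[-5.5,2.4,0],[0,0,0.1],1],[[-5.4,2.3,15],[0,0,0],1],[[0,0,25],[0,0,0],1],[[0,0,25],[0,0,0],1],[[0,0,18],[0,0,0],1],[[0,0,7],[0,0,0],1],[[0,0,0],[0,0,0],1],[[0,0,0],[0,0,0],1]]'

```text
time: 40.6
position: [0.6313, -0.0216, 0.1847]
tool_rot: [2.256, 2.186, 0.001]
ft_force: [-0.7, -0.0, -3.5]
grip_width: 0.152
```

arm_command --motion '[[[0,0,0],[0,0,0],1],[[0,0,0],[0,0,0],1]]'

```text
time: 40.77
position: [0.6319, -0.0212, 0.1859]
tool_rot: [2.254, 2.185, 0.003]
ft_force: [-0.2, -0.0, -4.0]
grip_width: 0.15
```

```bash
python3 avg.py 5 .6307 -.0205 .1373 88.3; python3 ov.py .6297 -.0217 -.029 .070 0 pics/o2.png 210 220 120
python3 - <<'E'
from h import *
im,d=optics.get_image("top"); cv2.imwrite("pics/t15.png",cv2.resize(im[120:300,200:420],None,fx=3.3,fy=3.3,interpolation=cv2.INTER_CUBIC))
E
```

```text
t 41.02 mean [631.4 -21.2 185.1] sd [0.3 0.  0.4] yaw 88.22 0.0 F [ 0.1 -0.9 -4.1] w 13.7
turn -0.08 shift [ 0.7 -0.7 47.8]
```

View pics/o2.png

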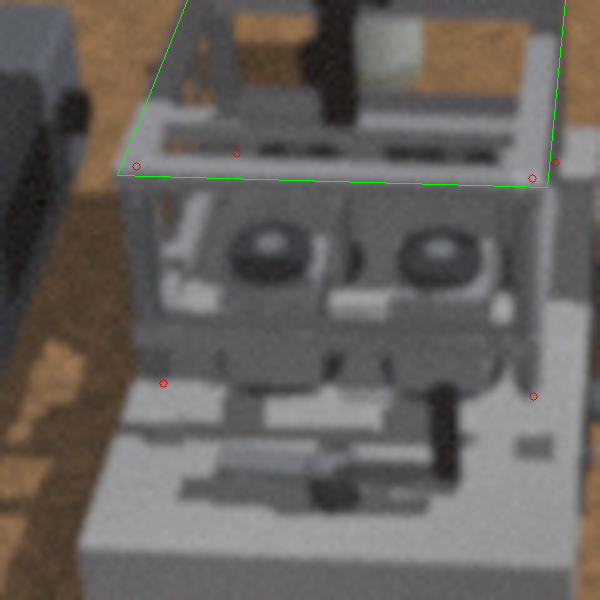

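View pics/t15.png

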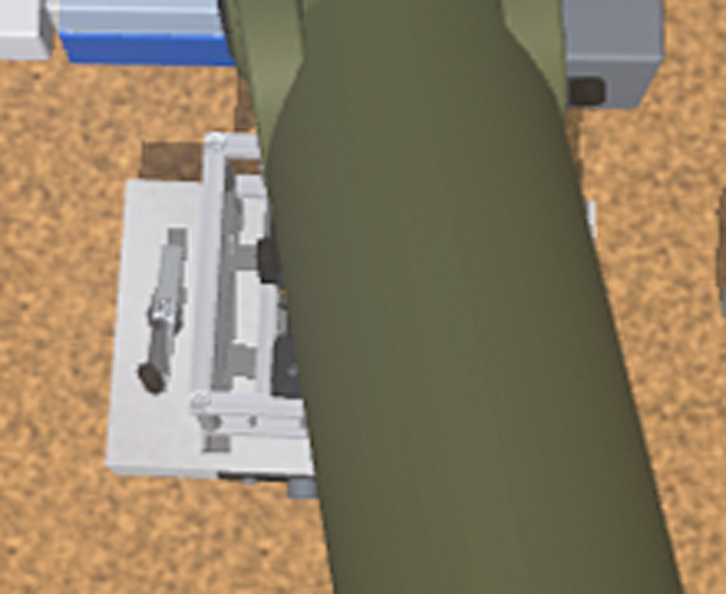

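```bash
python3 - <<'E'
from fit import *
t=np.array([(217,141),(201,401)])/3.3-.35+np.array([200,120])
Q=np.array([(.075,.085,.1755),(-.075,.085,.1755)])
r=least_squares(lambda q:(w2p("top",millpts(q,Q))-t).ravel(),[.626,-.01,-.03]); print("top only",r.x.round(4),r.fun.round(1))
print(w2p("top",millpts([.6293,-.0215,-.029],Q)),t)
E
```

```text
top only [ 0.6305 -0.023  -0.0329] [-0.   0.1  0.  -0.1]
[[264.41829726 163.26876541]
 [259.86257913 241.91134174]] [[265.40757576 162.37727273]
 [260.55909091 241.16515152]]
```

arm_command --motion '[[[0.7,0,6],[0,0,0],1],[[0,0,8],[0,0,0],1],[[0,0,8],[0,0,0],1],[[0,0,6],[0,0,0],1],[[0,0,3],[0,0,0],1],[[0,0,0],[0,0,0],1],[[0,0,0],[0,0,0],1]]'

```text
time: 41.7
position: [0.6307, -0.0206, 0.1527]
tool_rot: [-2.255, -2.186, 0.0]
ft_force: [0.2, 0.4, -4.5]
grip_width: 0.156
```

```bash
python3 avg.py 3 .6307 -.0205 .1373 88.3
```

```text
t 41.85 mean [631.1 -20.6 153.4] sd [0.1 0.  0.1] yaw 88.22 0.0 F [ 0.7 -0.4 -4.3] w 13.3
turn -0.08 shift [ 0.1 -0.4 16.1]
```

The post tips are about 6 mm into the sockets with no contact force. Continuing down.

arm_command --motion '[[[0,0,5],[0,0,0],1],[[0,0,5],[0,0,0],1],[[0,0,4],[0,0,0],1],[[0,0,3],[0,0,0],1],[[0,0,1],[0,0,0],1],[[0,0,0],[0,0,0],1],[[0,0,0],[0,0,0],1]]'

```text
time: 42.43
position: [0.631, -0.0208, 0.1369]
tool_rot: [2.255, 2.186, -0.0]
ft_force: [-3.1, -0.5, 5.2]
grip_width: 0.156
```

```bash
python3 avg.py 3 .6307 -.0205 .1373 88.3
```

```text
t 42.58 mean [630.9 -20.8 136.9] sd [0. 0. 0.] yaw 88.21 0.0 F [-4.  -0.6  5.8] w 13.5
turn -0.09 shift [ 0.3 -0.3 -0.4]
```

arm_command --motion '[[[0,0,2],[0,0,0],1],[[0,0,0],[0,0,0],1],[[0,0,-2],[0,0,0],1],[[0,0,-1],[0,0,0],0.3],[[0,0,0],[0,0,0],0.3],[[0,0,0],[0,0,0],0.3],[[0,0,0],[0,0,0],0.3],[[0,0,0],[0,0,0],0.3]]'

```text
time: 43.25
position: [0.6309, -0.0206, 0.1358]
tool_rot: [-2.256, -2.187, -0.0]
ft_force: [-0.1, 0.1, 0.2]
grip_width: 0.445
```

arm_command --motion '[[[0,0,0],[0,0,0],0.3],[[0,0,0],[0,0,0],0.3],[[0,0,0],[0,0,0],0.3],[[0,0,-30],[0,0,0],0.3],[[0,0,-40],[0,0,0],0.3],[[0,0,-40],[0,0,0],0.3],[[0,0,-10],[0,0,0],0.3],[[0,0,0],[0,0,0],0.3]]'

```text
time: 43.92
position: [0.6331, -0.02, 0.2608]
tool_rot: [2.251, 2.183, 0.008]
ft_force: [0.2, 0.2, -0.4]
grip_width: 0.703
```

```bash
python3 avg.py 2 .6307 -.0205 .1373 88.3; python3 go.py;  python3 ov.py .6297 -.0217 -.029 .023 0 pics/o3.png 210 220 120
python3 - <<'E'
from h import *
im,d=optics.get_image("top"); cv2.imwrite("pics/t16.png",cv2.resize(im[120:300,200:420],None,fx=3.3,fy=3.3,interpolation=cv2.INTER_CUBIC))
E
```

```text
t 44.02 mean [631.3 -20.5 256.8] sd [0.5 0.2 1. ] yaw 88.22 0.0 F [ 0.3 -0.  -0.6] w 61.0
turn -0.08 shift [ -0.   -0.6 119.5]
t 44.02 pos [630.8 -20.6 255.8] yaw 88.22 tilt 0.02 F [ 0.3 -0.6 -0.3] w 61.0 q [ 0.52  0.33 -0.69  1.4   0.21  1.48 -0.19]
```

View pics/o3.png

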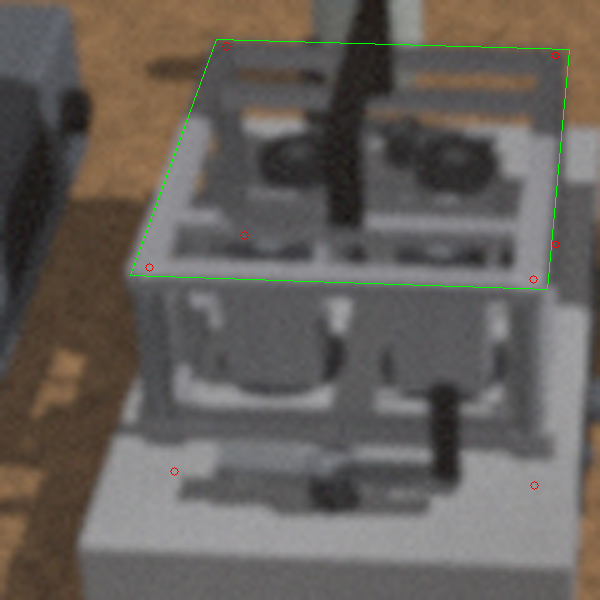

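View pics/t16.png

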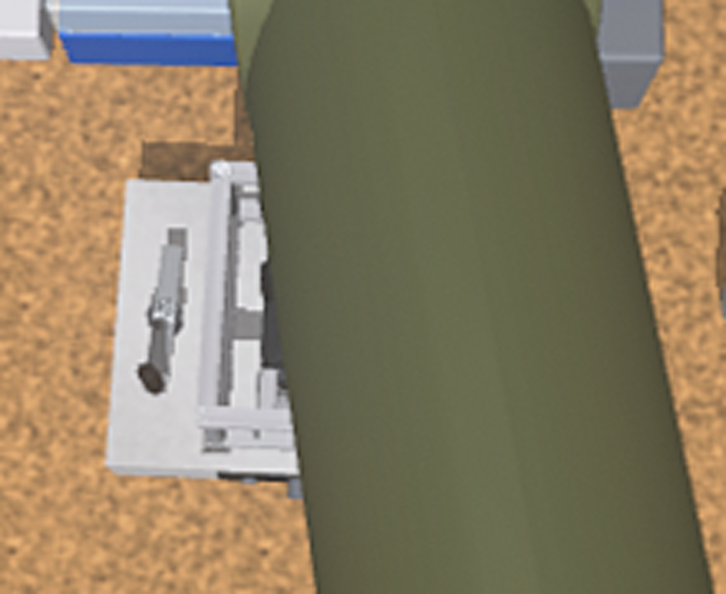

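The cage is home: the overlay at height 23 mm fits, and both latches are untouched. Next I measure the pins.

```bash
python3 - <<'E'
from fit import *
m=[.6297,-.0217,-.029]
def pin(k,th,z):
    s=1 if k==0 else -1
    return millpts(m,[(-s*.045*np.cos(th),s*(.122+.045*np.sin(th)),z)])[0]
im,d=optics.get_image("side"); 
imt=cv2.imread("pics/top9.png")
c=cv2.resize(im[220:340,210:350],None,fx=5,fy=5,interpolation=cv2.INTER_CUBIC)
t=cv2.resize(imt[165:280,225:390],None,fx=4.8,fy=4.8,interpolation=cv2.INTER_CUBIC)
for th,col in((0,(0,0,255)),(.175,(0,255,0)),(.35,(255,0,0))):
  for k in(0,1):
    for z in(.063,.105):
      q=(w2p("side",pin(k,th,z))-[210,220])*5; cv2.circle(c,tuple(int(v) for v in q),3,col,-1)
      q=(w2p("top",pin(k,th,z))-[225,165])*4.8; cv2.circle(t,tuple(int(v) for v in q),3,col,-1)
cv2.imwrite("pics/p1.png",c); cv2.imwrite("pics/p2.png",t)
E
```

```text
(no output)
```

View pics/p1.png

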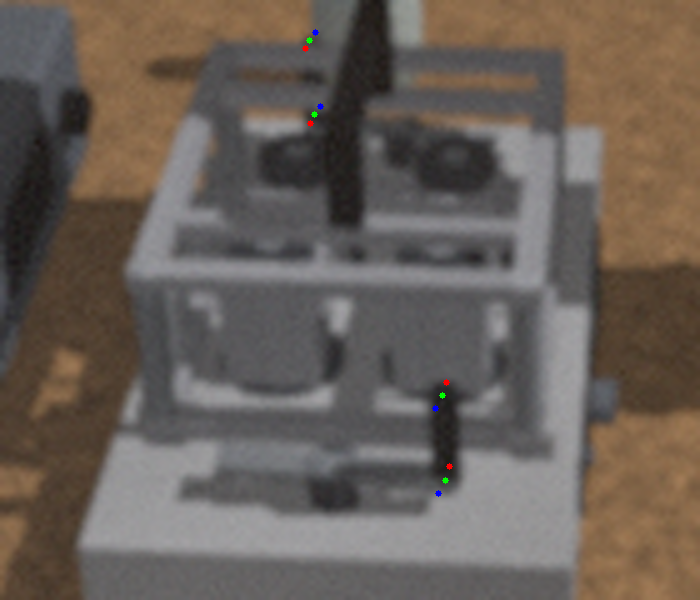

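View pics/p2.png

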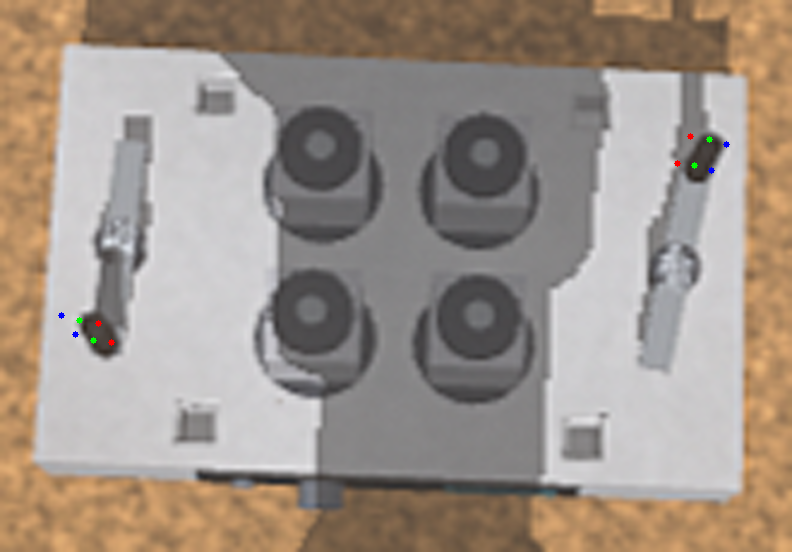

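Latch0 is at about 0.10 rad and latch1 at about 0.21 rad, judging from the projected marks. Tool x now runs along mill +y and tool y along mill +x. Moving above latch0's pin.

arm_command --motion '[[[31,-11.5,0],[0,0,0],0.59],[[31,-11.5,0],[0,0,0],0.59],[[31,-11.5,0],[0,0,0],0.59],[[32,-11.4,0],[0,0,-0.1],0.59],[[0,0,30],[0,0,0],0.59],[[0,0,35],[0,0,0],0.59],[[0,0,35],[0,0,0],0.59],[[0,0,20],[0,0,0],0.59]]' --force 15

```text
time: 44.83
position: [0.5857, 0.105, 0.1307]
tool_rot: [-2.25, -2.187, 0.009]
ft_force: [-0.7, -0.8, -0.2]
grip_width: 0.417
```

arm_command --motion '[[[0,0,0],[0,0,0],0.59],[[0,0,0],[0,0,0],0.59],[[0,0,0],[0,0,0],0.59]]'

```text
time: 45.08
position: [0.5895, 0.1061, 0.137]
tool_rot: [2.253, 2.188, 0.002]
ft_force: [0.1, 0.8, 1.0]
grip_width: 0.41
```

```bash
python3 avg.py 3 .5886 .1061 .066 88.3; python3 - <<'E'
from h import *
im,d=optics.get_image("side"); cv2.imwrite("pics/p3.png",cv2.resize(im[190:340,190:370],None,fx=4,fy=4,interpolation=cv2.INTER_CUBIC))
w=cloud("side",d); p=np.array(ctrl.get_state()["position"])
m=(abs(w[...,0]-p[0])<.06)&(abs(w[...,1]-p[1])<.02)&(w[...,2]>.11)&(w[...,2]<.2)
for a in np.arange(-.045,.05,.005):
    q=m&(abs(w[...,0]-p[0]-a)<.0025); print(round(a,3), w[q][:,2].min().round(3) if q.any() else None)
E
```

```text
t 45.23 mean [590.  106.1 137.8] sd [0.1 0.  0.1] yaw 88.32 0.0 F [-0.6 -0.2 -0.3] w 35.6
turn 0.02 shift [-0.1 -1.4 71.8]
-0.045 None
-0.04 None
-0.035 None
-0.03 0.196
-0.025 0.16
-0.02 0.16
-0.015 0.196
-0.01 None
-0.005 None
-0.0 None
0.005 None
0.01 None
0.015 None
0.02 0.16
0.025 0.159
0.03 0.179
0.035 0.199
0.04 None
0.045 None
```

View pics/p3.png

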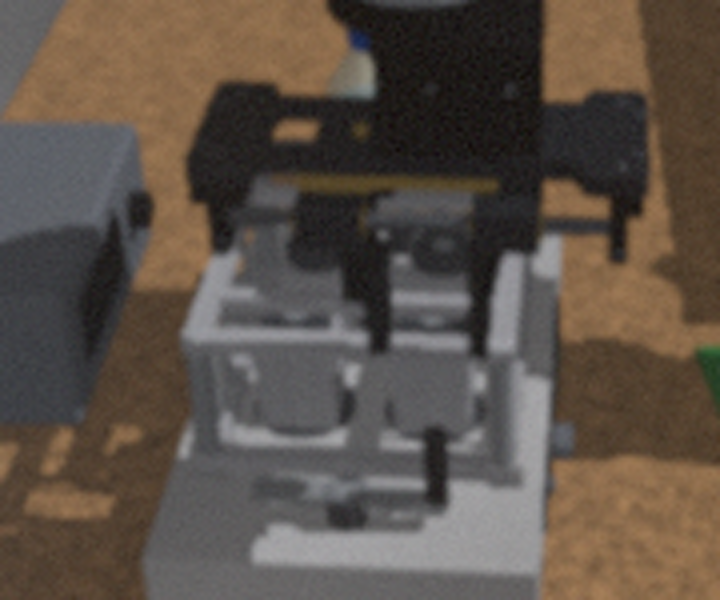

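The fingers straddle the pin, and the tips are at 0.16 (TCP+22 mm). Lowering until the tips overlap the pin top by about 11 mm, which keeps the gripper's tabs above the cage rail.

arm_command --motion '[[[1,-1.4,20],[0,0,0],0.59],[[0,0,25],[0,0,0],0.59],[[0,0,15],[0,0,0],0.59],[[0,0,6],[0,0,0],0.59],[[0,0,0],[0,0,0],0.59],[[0,0,0],[0,0,0],1],[[0,0,0],[0,0,0],1],[[0,0,0],[0,0,0],1]]'

```text
time: 45.95
position: [0.5885, 0.107, 0.0715]
tool_rot: [2.253, 2.187, 0.003]
ft_force: [0.3, -0.1, -0.2]
grip_width: 0.257
```

arm_command --motion '[[[0,0,0],[0,0,0],1],[[0,0,0],[0,0,0],1],[[0,0,0],[0,0,0],1],[[0,0,0],[0,0,0],1]]'

```text
time: 46.28
position: [0.5895, 0.1069, 0.071]
tool_rot: [2.252, 2.187, 0.005]
ft_force: [5.7, 0.8, -0.4]
grip_width: 0.132
```

```bash
python3 avg.py 3 .5886 .1061 .066 88.3; python3 - <<'E'
from h import *
im,d=optics.get_image("side"); cv2.imwrite("pics/p4.png",cv2.resize(im[190:340,190:370],None,fx=4,fy=4,interpolation=cv2.INTER_CUBIC))
E
```

```text
t 46.43 mean [589.5 106.9  71. ] sd [0. 0. 0.] yaw 88.31 0.0 F [5.5 0.7 0.1] w 11.1
turn 0.01 shift [-0.8 -0.9  5. ]
```

View pics/p4.png

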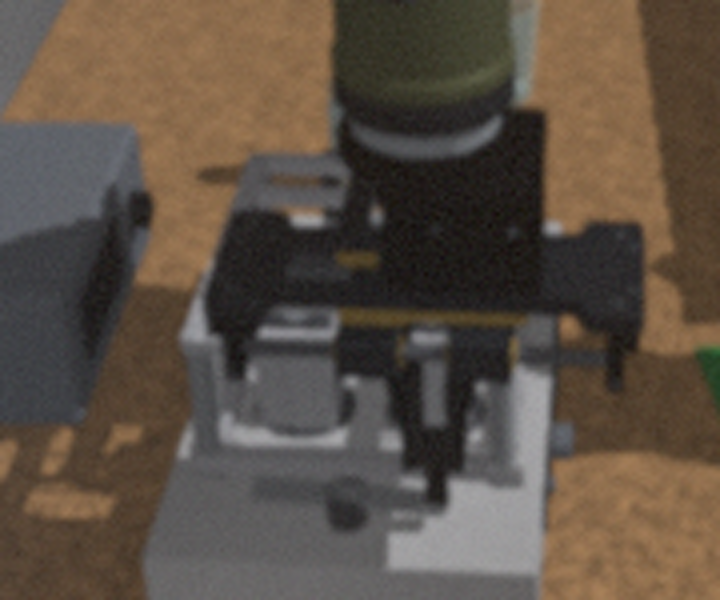

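Pin gripped (11 mm). Tracing the 45 mm arc.

arm_command --motion '[[[6.5,1.4,0],[0,0,0],1],[[6.5,2,0],[0,0,0],1],[[6,3.2,0],[0,0,0],1],[[5.5,3.8,0],[0,0,0],1],[[4.7,4.8,0],[0,0,0],1],[[4.2,5.3,0],[0,0,0],1],[[3.2,6,0],[0,0,0],1],[[2.3,6.3,0],[0,0,0],1]]'

```text
time: 47.15
position: [0.6167, 0.1498, 0.0707]
tool_rot: [-2.244, -2.186, 0.006]
ft_force: [-10.3, 6.5, 9.2]
grip_width: 0.131
```

arm_command --motion '[[[1.2,6,0],[0,0,0],1],[[0.4,6,0],[0,0,0],1],[[0,2,0],[0,0,0],1],[[0,0,0],[0,0,0],1],[[0,0,0],[0,0,0],1]]'

```text
time: 47.57
position: [0.6327, 0.1525, 0.0705]
tool_rot: [-2.244, -2.188, -0.003]
ft_force: [-3.3, 7.6, 3.4]
grip_width: 0.129
```

```bash
python3 avg.py 3 .6345 .1453 .071 88.3; python3 - <<'E'
from h import *
im,d=optics.get_image("side"); cv2.imwrite("pics/p5.png",cv2.resize(im[190:340,190:370],None,fx=4,fy=4,interpolation=cv2.INTER_CUBIC))
E
```

```text
t 47.72 mean [632.7 152.4  70.6] sd [0. 0. 0.] yaw 88.55 0.0 F [-2.9  7.3  3.8] w 11.3
turn 0.25 shift [-7.1  2.  -0.4]
```

View pics/p5.png

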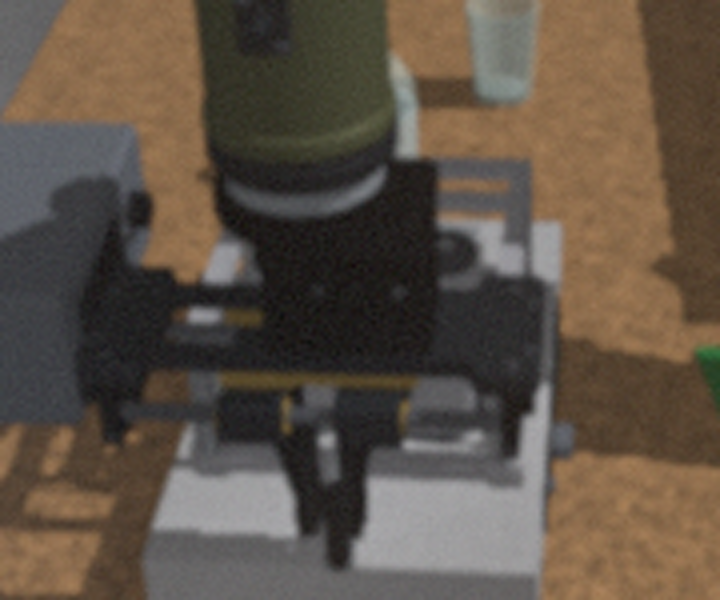

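arm_command --motion '[[[0,0,0],[0,0,0],0.65],[[0,0,0],[0,0,0],0.65],[[0,0,0],[0,0,0],0.65],[[0,0,0],[0,0,0],0.65],[[0,0,-30],[0,0,0],0.65],[[0,0,-40],[0,0,0],0.65],[[0,0,-40],[0,0,0],0.65],[[0,0,-20],[0,0,0],0.65]]'

```text
time: 48.43
position: [0.637, 0.1462, 0.2051]
tool_rot: [2.252, 2.186, 0.007]
ft_force: [0.8, 1.1, 0.3]
grip_width: 0.349
```

```bash
python3 go.py .6699 -.1544 .2 88.3; cat > pv.py <<'E'
from fit import *
import sys
m=[.6297,-.0217,-.029]
def pin(k,th,z):
    s=1 if k==0 else -1
    return millpts(m,[(-s*.045*np.cos(th),s*(.122+.045*np.sin(th)),z)])[0]
for n,(x0,y0,W,H,k) in dict(side=(190,190,180,150,4),top=(225,165,165,115,4.8)).items():
    im,d=optics.get_image(n); c=cv2.resize(im[y0:y0+H,x0:x0+W],None,fx=k,fy=k,interpolation=cv2.INTER_CUBIC)
    for th,col in((1.2,(0,0,255)),(1.35,(0,255,0)),(1.57,(255,0,0))):
      for K in(0,1):
        for z in(.063,.105):
          q=(w2p(n,pin(K,th,z))-[x0,y0])*k; cv2.circle(c,tuple(int(v) for v in q),3,col,-1)
    cv2.imwrite(f"pics/{sys.argv[1]}_{n}.png",c)
E
python3 pv.py q1
```

```text
t 48.43 pos [637.  146.2 205.1] yaw 88.27 tilt 0.31 F [0.8 1.1 0.3] w 30.4 q [ 0.28  0.41 -0.73  1.42  0.27  1.41 -0.48]
turn z first -0.03 then shift [-299.5   41.8    5.1] rows>= 10.0
tilt fix (tool xy deg) [ 0.31 -0.06 -0.03]
```

View pics/q1_side.png

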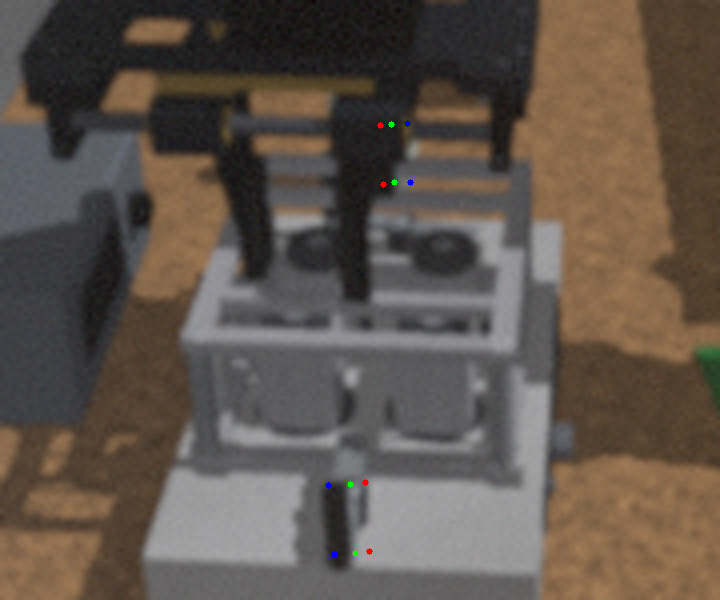

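View pics/q1_top.png

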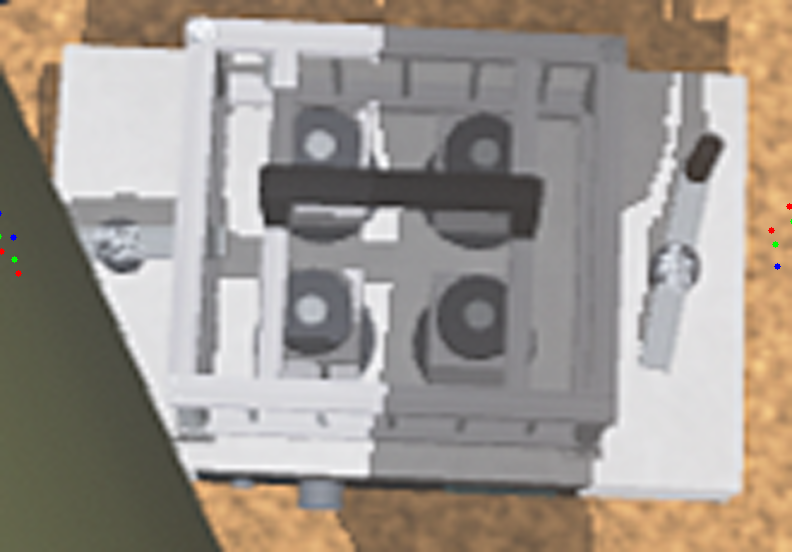

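Latch0 reads about 1.5 rad, with its tongue over the rail. Before going to latch1, I'll check the clearance to the grey box and the bottle.

```bash
python3 - <<'E'
from fit import *
w=cloud("top",np.load("top0.npy"))
m=(w[...,2]>.02)&(w[...,0]>.73)&(w[...,0]<.95)&(w[...,1]>-.26)&(w[...,1]<.02)
q=w[m]; 
for z0 in np.arange(.02,.2,.02):
    s=q[(q[:,2]>=z0)&(q[:,2]<z0+.02)]
    if len(s): print(z0.round(2),s.min(0).round(3),s.max(0).round(3),len(s))
E
```

```text
0.02 [ 0.789 -0.218  0.02 ] [ 0.895 -0.02   0.04 ] 213
0.04 [ 0.786 -0.218  0.04 ] [ 0.88 -0.02  0.06] 353
0.06 [ 0.787 -0.219  0.06 ] [ 0.861 -0.02   0.08 ] 411
0.08 [ 0.798 -0.22   0.08 ] [ 0.919 -0.02   0.095] 4843
```

arm_command --motion '[[[-37,5,0],[0,0,0],0.59],[[-37.5,5.2,0],[0,0,0],0.59],[[-37.5,5.2,0],[0,0,0],0.59],[[-37.5,5.2,0],[0,0,0],0.59],[[-37.5,5.2,0],[0,0,0],0.59],[[-37.5,5.2,0],[0,0,0],0.59],[[-37.5,5.2,0],[0,0,0],0.59],[[-37.5,5.2,0],[0,0,0],0.59]]'

```text
time: 49.2
position: [0.667, -0.1572, 0.1986]
tool_rot: [-2.254, -2.187, 0.003]
ft_force: [-0.7, -0.0, -0.8]
grip_width: 0.409
```

arm_command --motion '[[[0,0,0],[0,0,0],0.59],[[0,0,20],[0,0,0],0.59],[[0,0,30],[0,0,0],0.59],[[0,0,15],[0,0,0],0.59],[[0,0,0],[0,0,0],0.59],[[0,0,0],[0,0,0],0.59]]'

```text
time: 49.7
position: [0.6667, -0.1548, 0.1333]
tool_rot: [-2.252, -2.186, 0.003]
ft_force: [0.0, -0.8, -0.6]
grip_width: 0.412
```

```bash
python3 avg.py 4 .6699 -.1544 .072 88.3;python3 pv.py q2
```

```text
t 49.9 mean [ 668.6 -154.7  136.1] sd [0.4 0.  0.7] yaw 88.32 0.01 F [ 0.3 -0.3  0. ] w 35.9
turn 0.02 shift [ 0.3  1.3 64.1]
```

View pics/q2_side.png

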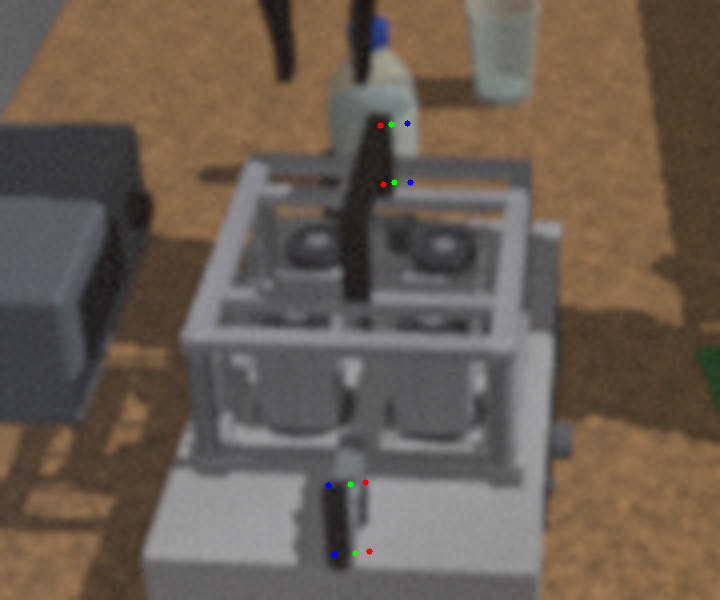

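View pics/q2_top.png

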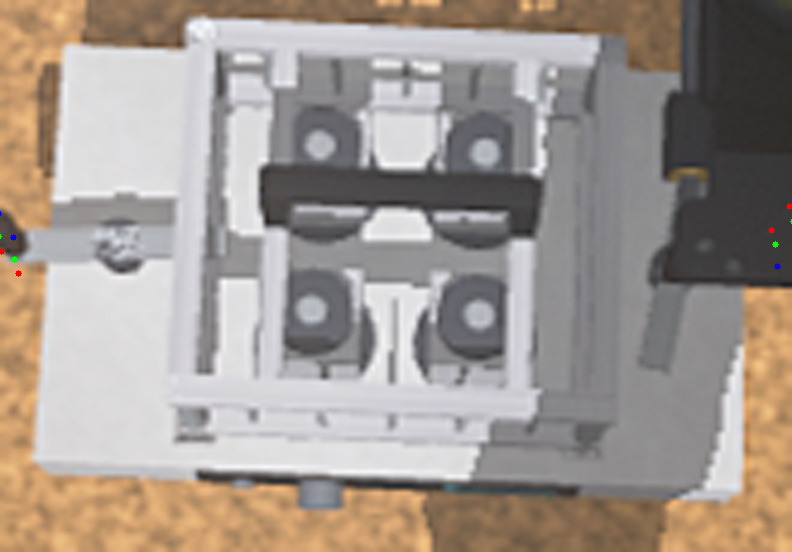

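Latch0 sits on the 1.57 mark. Lowering onto latch1's pin and gripping.

arm_command --motion '[[[0,1,20],[0,0,0],0.59],[[0,0,25],[0,0,0],0.59],[[0,0,14],[0,0,0],0.59],[[0,0,5],[0,0,0],0.59],[[0,0,0],[0,0,0],0.59],[[0,0,0],[0,0,0],1],[[0,0,0],[0,0,0],1],[[0,0,0],[0,0,0],1]]'

```text
time: 50.67
position: [0.6701, -0.1548, 0.0726]
tool_rot: [2.252, 2.187, 0.002]
ft_force: [0.6, 0.7, -0.3]
grip_width: 0.262
```

arm_command --motion '[[[0,0,0],[0,0,0],1],[[0,0,0],[0,0,0],1],[[0,0,0],[0,0,0],1],[[0,0,0],[0,0,0],1]]'

```text
time: 51.0
position: [0.67, -0.1548, 0.0719]
tool_rot: [2.252, 2.187, 0.002]
ft_force: [1.1, -0.7, 2.4]
grip_width: 0.128
```

```bash
python3 avg.py 3 .6699 -.1544 .072 88.3
```

```text
t 51.15 mean [ 670.  -154.8   71.9] sd [0. 0. 0.] yaw 88.32 0.0 F [ 2.2 -0.4  2.7] w 11.2
turn 0.02 shift [ 0.4 -0.1 -0.1]
```

arm_command --motion '[[[-4,-1.1,0],[0,0,0],1],[[-4.1,-1.5,0],[0,0,0],1],[[-6,-3.2,0],[0,0,0],1],[[-5.5,-3.8,0],[0,0,0],1],[[-4.7,-4.8,0],[0,0,0],1],[[-4.2,-5.3,0],[0,0,0],1],[[-3.2,-6,0],[0,0,0],1],[[-2.3,-6.3,0],[0,0,0],1]]'

```text
time: 51.82
position: [0.6394, -0.1934, 0.0721]
tool_rot: [2.25, 2.178, 0.003]
ft_force: [9.2, -8.3, -2.0]
grip_width: 0.131
```

arm_command --motion '[[[-1.2,-6,0],[0,0,0],1],[[-0.4,-6,0],[0,0,0],1],[[0,-2,0],[0,0,0],1],[[0,0,0],[0,0,0],1],[[0,0,0],[0,0,0],1]]'

```text
time: 52.23
position: [0.6244, -0.195, 0.072]
tool_rot: [2.251, 2.178, 0.0]
ft_force: [8.0, -7.4, -1.1]
grip_width: 0.127
```

```bash
python3 avg.py 2 .6246 -.1887 .072 88.3
```

```text
t 52.33 mean [ 624.4 -195.    72. ] sd [0. 0. 0.] yaw 88.11 0.0 F [ 7.8 -8.  -0.3] w 11.3
turn -0.19 shift [ 6.3 -0.   0. ]
```

Releasing, rising and looking.

arm_command --motion '[[[0,0,0],[0,0,0],0.65],[[0,0,0],[0,0,0],0.65],[[0,0,0],[0,0,0],0.65],[[0,0,0],[0,0,0],0.65],[[0,0,-30],[0,0,0],0.65],[[0,0,-40],[0,0,0],0.65],[[0,0,-40],[0,0,0],0.65],[[0,0,-40],[0,0,0],0.65]]'

```text
time: 53.0
position: [0.6208, -0.1881, 0.2218]
tool_rot: [-2.251, -2.188, 0.002]
ft_force: [0.5, 0.3, -0.4]
grip_width: 0.349
```

arm_command --motion '[[[-25,-12,-20],[0,0,0],0.65],[[-25,-12,-20],[0,0,0],0.65],[[-28,-12,0],[0,0,0],0.65],[[-28,-12,0],[0,0,0],0.65],[[-28,-12,0],[0,0,0],0.65],[[-28,-12,0],[0,0,0],0.65],[[0,0,0],[0,0,0],0.65],[[0,0,0],[0,0,0],0.65]]'

```text
time: 53.67
position: [0.5432, -0.3509, 0.2599]
tool_rot: [-2.257, -2.182, 0.002]
ft_force: [0.6, 1.0, -0.9]
grip_width: 0.352
```

```bash
python3 go.py; python3 pv.py q3; python3 ov.py .6297 -.0217 -.029 .023 0 pics/q3_ov.png 210 220 120
```

```text
t 53.67 pos [ 543.2 -350.9  259.9] yaw 88.07 tilt 0.15 F [ 0.6  1.  -0.9] w 30.6 q [ 0.96  0.35 -0.56  1.35  0.18  1.5   0.37]
```

View pics/q3_top.png

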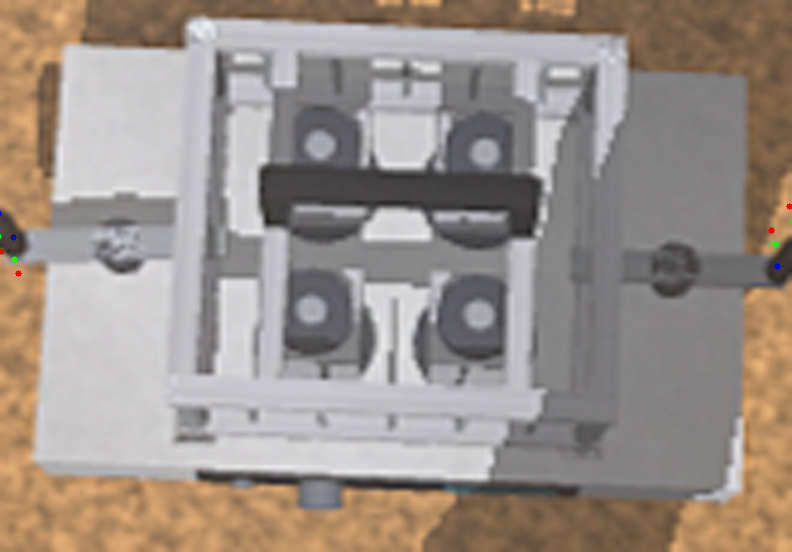

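View pics/q3_side.png

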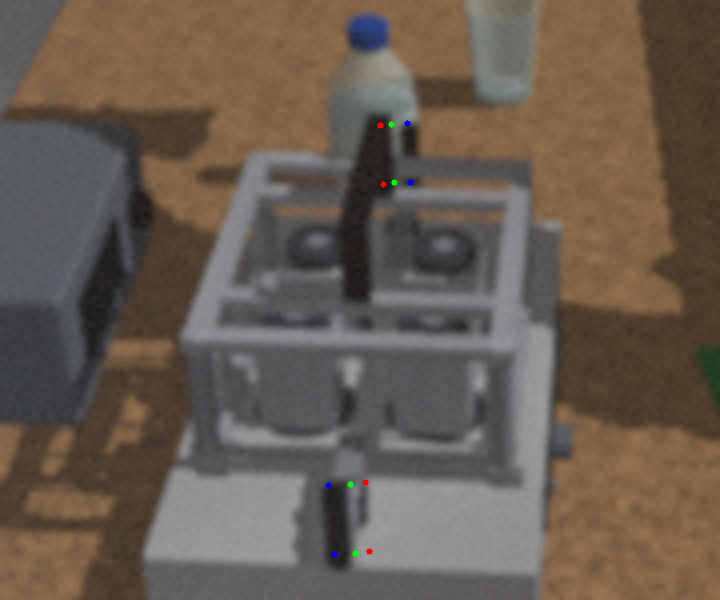

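View pics/q3_ov.png

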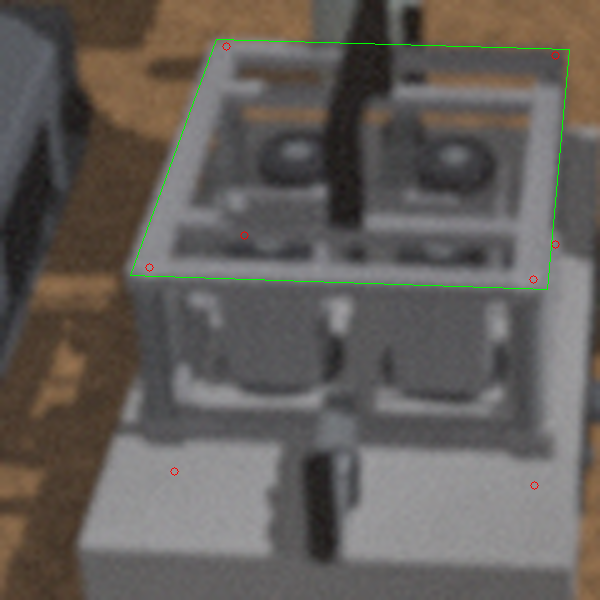

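Both pins lie on the 1.57 marks with their tongues across the end rails. The cage outline matches its home pose and the lids are undisturbed. The arm is clear at z 0.26, so I'm handing in.

```bash
python3 - <<'E'
from h import *
print(ctrl.close_job(), ctrl.get_state()["time"])
E
```

```text
the job is handed in; nothing more can be done
the job is handed in; nothing more can be done
```

I handed the job in at about 54 s of the 210 s allowed. The mill is loaded, caged and latched as far as my checks show, though the hand-in gave no verdict.

- **Cups:** All four cups were present and are pushed onto the four drives. Each came to a hard stop on the deck at about 29–34 N. A depth check before the cage went on put all the lids at 104 mm (nominal 105) and within about 1.5 mm of the drives. I could not read the spring balls directly, so the click is inferred from the hard stop and the lid heights.
- **Cage:** Its handle runs latch to latch, and it stopped within 0.4 mm of the height expected for fully home. The outline of its home pose matched the side picture after release and again at the end.
- **Latches:** I gripped each pin and swung it round. The last pictures show both at about 1.5–1.57 rad, with the tongues over the end rails.
- **Other things on the bench:** The robot never went near them closely enough to touch. The bottle and beaker were where they started in the last pictures. I last checked the jar and combs in a full picture just after lifting the cage. No cup or the cage was seen knocked aside.

**Tool data disagreed:** The fingertips measured about 20 mm above the reported TCP, where the description puts them 14 mm ahead of it. Because of this the first grip on the cage handle closed on nothing. I measured the offset with the side camera and corrected the later grips for it.

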